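# Gauge the tram contact parts and close the transit case

## Robot

A 7-joint arm with a two-finger parallel gripper is mounted at the origin on the work surface. World frame = base frame: x ahead of the robot, y to its left, z up, the work surface at z = 0. Lengths are in m, angles in rad, forces in N, time in s.
With the tool pointing down it reaches from about 0.4 to 0.875 m from the base axis. Payload 19.3 kg.
Tool frame: the origin (TCP) lies between the finger pads; the fingertips stand 17 mm ahead of it and the grasp point (between the pads) lies 2 mm behind it; z points along the fingers, x is the direction in which the jaws open and shut, and the axes are right-handed (so a half turn about z gives the same grasp; the last joint's range is limited). The gripper opens to 85 mm and grips with 20 to 120 N. Pads are 22 mm wide; open, the fingers measure 114 mm over their backs; the gripper's body (76 mm by 85 mm) begins 54 mm behind the grasp point. The pads swing forward as they close: fully open they stand 13 mm farther back than shut.
Start: joints at [1.052, 0.521, -0.036, 1.599, 0.021, 1.021, -0.113], TCP at [0.271, -0.563, 0.248] pointing down, gripper open.
Joint ranges: [-2.91, 2.91], [-0.3, 2.13], [-1.5, 1.42], [0.17, 2.43], [-1.26, 4.41], [0.16, 1.93], [-2.52, 2.52]. Speed limits (rad/s): [1.89, 1.89, 2.39, 2.39, 3.01, 3.01, 3.01].

## Interface

Orientations are given as [roll, pitch, yaw] about the fixed x, y, z axes, in that order (R = Rz(yaw) Ry(pitch) Rx(roll)).
In Python, from workcell import bot gives the robot as it stands. The module is installed in compiled form; this text tells all that it offers.
- The arm moves only by the tool arm_command, never from a script. Its argument "targets" is a list of rows, each a list of 6 numbers: the shift along the tool's x, y, z in mm, then the turn, a rotation vector about the tool's x, y, z in degrees. In form: [[x, y, z, wx, wy, wz], ...]. A call has 1 to 8 rows; each row shifts and turns the pose as measured when the row begins, along the tool's axes as they then stand; what a row does not reach is not made up. A row lasts 1/10 s, in which the tool goes at most 50 mm and 8.59 degrees, less where a joint would pass 70% of its speed; a pose out of reach is approached as far as the arm can. A call is refused whole if a number of a shift passes 50 or a number of a turn 8.59, either way. A call with a gripper value outside its range is refused whole. "grip" is the opening in per cent of the stroke, from 0 (shut) to 100 (fully open), set as the call begins (left out, the last holds). The fingers move at their own pace and stop on an object; "grip_force" is the grip in N (left out, the last holds). Time passes only in rows, so rows that do not move let the fingers close. It gives the time, the measured TCP pose, the force and the opening at its end, in the units of the state.
- bot.observe(): the state, without advancing time (a new reading comes with each control period).
- bot.grab_frame(name): name is "side" or "top"; returns a dict with "color" (400x640x3 uint8, red, green, blue), "depth" (400x640 float32, m along the optical axis (not along the pixel's ray), 0 where there is no reading), "fov_y" (degrees; the focal length in pixels is half the picture's height over the tangent of half this angle, whatever the lens; pixels are square), "cx", "cy" (the principal point, pixels), "D" ([k1, k2, p1, p2, k3] as OpenCV has them; the pictures are not rectified), "R" (3x3) and "t" (3): a world point X has camera coordinates R X + t. Camera axes: x right, y down, z forward; pixel columns grow to the right and rows downward; lengths in m; the calibration is good to about 2 mm. A picture is of the moment at which its call begins.
- bot.job_done(): hands the job in, once; it reports no verdict.
The state is a dict: "clock": time; "qpos": joint angles; "qd": joint speeds; "joint_efforts": joint torques, N m; "position": TCP position; "tool_rot": TCP orientation; "force": force on the tool from outside, world axes, zero at the start; "moment": the same for the moment, N m; "grip_width": finger opening in m.
Only numpy, scipy, OpenCV 4.12 (cv2) and the standard library are available. Lean on these libraries where they do the work, as an engineer would, in place of code of your own. Each camera call takes 0.05 s, during which the arm holds its last target. There are 200 camera calls.

## Task

Check the sprung bridge gauge on the blue pin first, then stand it squarely on the counter astride each contact part that is there, in the order copper shoe, long brass pad, short brass pad, carbon strip, and once more over the blue pin as a closing check; each time keep it standing for two seconds with its foot resting on the piece so that it reads the height. Afterwards the gauge belongs upright on its black rubber mat, set lengthwise on it, every contact part inside the green case, and the matching green cover seated level on the case's rim; the pin may stay out on the counter. Do not knock the gauge over or disturb the other things on the counter.

Things in the scene. Friction and masses are not known exactly. Their poses are not given: they have to be found in the camera images.
- gauge_grip (a point): centre of the black grip block on top of the loose bridge gauge, 112 mm above its leg soles. The block is 40 mm along x, 26 mm along y (pinch it across y) and reaches from 76 to 134 mm above the soles; a steel dovetail slide and red pointer sit on its x faces. z up.
- gauge_foot (a joint): reading of the gauge: upward travel in m (0 to 0.045) of its sprung foot. At 0 the foot's underside is 4 mm above the leg soles; with both legs on the counter, part height = reading + 0.004. The spring pushes down with 1.2 N at 0, rising 0.04 N per mm; the gauge's weight overcomes it, so it also stands by itself over a part.
- foot_tip (a point): centre of the underside of the gauge's round foot (28 mm across, aluminium), on the gauge's centre line midway between its legs
- gauge: the loose bridge gauge, 0.64 kg: a steel bridge 118 mm along y on two legs (64 mm along x), with 86 mm clear between the legs and 62 mm under the bridge. Origin midway between the legs at their soles, axes as the grip's. To gauge a part set the bridge across its width, gauge y across the part, a leg on either side, foot over its centre.
- mat: fixed black rubber mat, 110 mm along x, 170 mm along y, 3 mm thick, where the gauge is kept with its y along the mat's y (either way round); origin at the centre of its underside
- pin_mid (a point): blue anodised gauge pin, 80 mm long, 24 mm across, with square ends, lying on the counter, 24 mm high. Its point is its centre, half-way up; x runs along its length, z up.
- shoe_mid (a point): sooty copper shoe, 84 mm long, 30 mm wide, 34 mm high (the top deck is the middle 58 mm of the length; the ends are 22 mm high), 0.55 kg. Its point is its centre, half-way up; x runs along its length, z up. Lies flat on the counter with its top face up.
- pad_long_mid (a point): long brass contact pad with two dark rivets, 84 mm long, 28 mm wide, 18 mm high, 0.34 kg. Its point is its centre, half-way up; x runs along its length, z up. Lies flat on the counter with its top face up.
- pad_short_mid (a point): short thick brass contact pad with two dark bands, 62 mm long, 32 mm wide, 28 mm high, 0.45 kg. Its point is its centre, half-way up; x runs along its length, z up. Lies flat on the counter with its top face up.
- carbon_mid (a point): carbon strip: black carbon 26 mm wide on an aluminium foot 30 mm wide and 10 mm high, 80 mm long, 24 mm high in all, 0.13 kg. Its point is its centre, half-way up; x runs along its length, z up. Lies flat on the counter with its top face up.
- case: fixed open green transit case, outside 104 mm along x, 192 mm along y, 50 mm high; walls and floor 4 mm thick (inside 96 by 184 mm, 46 mm deep: three parts fit side by side, each along x, at y = -55, 0 and 55 mm). Origin at the centre of its underside
- cover_grip (a point): centre of the black grip bar on the loose cover; bar 20 mm along x (pinch it across x), 70 mm along y, 36 mm high. The point is 28 mm above the underside of the cover's locating frame and 22 mm above its plate's underside, so 72 mm above the case's underside when seated.
- cover: loose green aluminium cover, 0.32 kg: plate 112 mm along x, 200 mm along y, 4 mm thick, with a locating frame 86 by 174 mm, 6 mm deep below it, which drops inside the case's walls with 5 mm play all round. Starts lying on the counter on its frame. Origin at the centre of the frame's underside
- mug: bystander, to be left alone: white mug 76 mm across, 90 mm high; origin at the centre of its underside
- spanner: bystander, to be left alone: steel spanner lying flat
- oil: bystander, to be left alone: yellow oil bottle 52 mm across, 130 mm high; origin at the centre of its underside
- roller: bystander, to be left alone: steel ring roller 72 mm across, 30 mm high; origin at the centre of its underside
- tin: bystander, to be left alone: steel tin 70 mm across, 60 mm high; origin at the centre of its underside
- insulator: bystander, to be left alone: blue ceramic block 90 by 50 by 30 mm; origin at the centre of its underside
- driver: bystander, to be left alone: screwdriver lying flat
Mind the look-alikes: they are no part of the job. Leave any pink, purple or turquoise look-alike of the part that bears pin_mid alone.

How it is judged:
On the way, in this order (a step that is already met when the one before it is completed fails the run):
1. the gauge stands upright on the counter over the blue pin, its foot resting on it, and so reads its height within 2 mm, for 1 s (z of foot_tip in the frame of pin_mid between 0.01 and 0.014 m and z of gauge in the frame of pin_mid between -0.014 and -0.01 m and contact force between gauge and pin above 0.4 N and angle between the z axis of gauge and the z axis of pin_mid, either way round below 0.06 rad and height (world z) of pin_mid below 0.015 m and value of joint gauge_foot between 0.018 and 0.022 m), for 1 s.
2. the gauge stands upright on the counter over the copper shoe, its foot resting on it, and so reads its height within 2 mm, for 1 s (z of foot_tip in the frame of shoe_mid between 0.015 and 0.019 m and z of gauge in the frame of shoe_mid between -0.019 and -0.015 m and contact force between gauge and shoe above 0.4 N and angle between the z axis of gauge and the z axis of shoe_mid, either way round below 0.06 rad and height (world z) of shoe_mid below 0.02 m), for 1 s.
3. the gauge stands upright on the counter over the long brass pad, its foot resting on it, and so reads its height within 2 mm, for 1 s (z of foot_tip in the frame of pad_long_mid between 0.007 and 0.011 m and z of gauge in the frame of pad_long_mid between -0.011 and -0.007 m and contact force between gauge and pad_long above 0.4 N and angle between the z axis of gauge and the z axis of pad_long_mid, either way round below 0.06 rad and height (world z) of pad_long_mid below 0.012 m), for 1 s.
4. the gauge stands upright on the counter over the short brass pad, its foot resting on it, and so reads its height within 2 mm, for 1 s (z of foot_tip in the frame of pad_short_mid between 0.012 and 0.016 m and z of gauge in the frame of pad_short_mid between -0.016 and -0.012 m and contact force between gauge and pad_short above 0.4 N and angle between the z axis of gauge and the z axis of pad_short_mid, either way round below 0.06 rad and height (world z) of pad_short_mid below 0.017 m), for 1 s.
5. the gauge stands upright on the counter over the carbon strip, its foot resting on it, and so reads its height within 2 mm, for 1 s (z of foot_tip in the frame of carbon_mid between 0.01 and 0.014 m and z of gauge in the frame of carbon_mid between -0.014 and -0.01 m and contact force between gauge and carbon above 0.4 N and angle between the z axis of gauge and the z axis of carbon_mid, either way round below 0.06 rad and height (world z) of carbon_mid below 0.015 m), for 1 s.
6. the gauge stands upright on the counter over the blue pin again, its foot resting on it, and so reads its height within 2 mm, for 1 s (all of step 1), for 1 s.
At the end, for the whole second after the job is handed in: Each part present is inside the case, below the rim; cover seated: centred to 9 mm, height to 3 mm, tilt under 0.03 rad, turned under 0.1 rad from the case; gauge upright on the mat, within 30 mm of its middle and 0.35 rad of lengthwise; cover and gauge at rest (x of shoe_mid in the frame of case between -0.05 and 0.05 m and y of shoe_mid in the frame of case between -0.094 and 0.094 m and z of shoe_mid in the frame of case between 0.005 and 0.045 m and x of pad_long_mid in the frame of case between -0.05 and 0.05 m and y of pad_long_mid in the frame of case between -0.094 and 0.094 m and z of pad_long_mid in the frame of case between 0.005 and 0.045 m and x of pad_short_mid in the frame of case between -0.05 and 0.05 m and y of pad_short_mid in the frame of case between -0.094 and 0.094 m and z of pad_short_mid in the frame of case between 0.005 and 0.045 m and x of carbon_mid in the frame of case between -0.05 and 0.05 m and y of carbon_mid in the frame of case between -0.094 and 0.094 m and z of carbon_mid in the frame of case between 0.005 and 0.045 m and x of cover_grip in the frame of case between -0.009 and 0.009 m and y of cover_grip in the frame of case between -0.009 and 0.009 m and z of cover_grip in the frame of case between 0.069 and 0.0745 m and angle between cover_grip's own z axis and vertical below 0.03 rad and angle between the y axis of cover_grip and the y axis of case, either way round below 0.1 rad and linear speed of each of cover, gauge below 0.02 m/s and horizontal distance between gauge_grip and mat below 0.03 m and angle between the y axis of gauge_grip and the y axis of mat, either way round below 0.35 rad and angle between gauge_grip's own z axis and vertical below 0.06 rad and height (world z) of gauge_grip between 0.11 and 0.119 m); the robot touches nothing.
It fails at once if the gauge is knocked over (angle between gauge_grip's own z axis and vertical above 0.7 rad).
It fails at once if a bystander (mug, spanner, oil bottle, roller, tin, insulator, screwdriver) is moved more than 30 mm (distance of any of mug, spanner, oil, roller, tin, insulator, driver from where it was at the start of the episode above 0.03 m).
Of shoe, pad_long, pad_short, carbon only 2 to 3 are there at a start; the rules pass over those that are not, and their reading is None.
At some moment in a run one of shoe, pad_long, pad_short, carbon, pin may be knocked a few centimetres aside while the robot is not near it.
It also fails if it takes over 210 s, if anything falls off the work surface, if the arm or the gripper's body presses on something with over 40 N, if the wrist force passes 120 N, or if a joint passes its speed limit or range.

## Working session

There is one attempt and no reset: what is moved stays moved. The work goes in short steps, Python scripts to look and compute and a tool call to move; the robot and the scene stay as the last step left them, time stands still between calls to the robot, and variables do not carry over. Pictures are saved under pics/ and viewed, about 12 in all and at most 16, crops included, and the job is handed in when it is done.

Besides the shell and the picture viewer there is one more tool, called after ">>>" as name(argument=value, ...) on one line, values as JSON. arm_command: Moves the arm, as the interface text tells. Its arguments: {"type":"object","properties":{"targets":{"type":"array"},"grip":{"type":"number"},"grip_force":{"type":"number"}},"required":["targets"]}

```bash
mkdir -p pics; cat > h.py <<'E'
import numpy as np, cv2
from workcell import bot
from scipy.spatial.transform import Rotation as Ro
def K(f):
    fl=200/np.tan(np.radians(f["fov_y"])/2); return np.array([[fl,0,f["cx"]],[0,fl,f["cy"]],[0,0,1]])
def cloud(f):
    # world xyz per pixel from depth
    h,w=f["depth"].shape; u,v=np.meshgrid(np.arange(w),np.arange(h))
    n=cv2.undistortPoints(np.stack([u,v],-1).reshape(-1,1,2).astype(float),K(f),np.array(f["D"]))[:,0]
    d=f["depth"].reshape(-1,1); c=np.hstack([n*d,d])
    X=(c-f["t"])@np.array(f["R"]); X[d[:,0]==0]=np.nan
    return X.reshape(h,w,3)
def ray(f,px,z):
    n=cv2.undistortPoints(np.array(px,float).reshape(-1,1,2),K(f),np.array(f["D"]))[:,0]
    R=np.array(f["R"]); d=np.hstack([n,np.ones((len(n),1))])@R; o=-R.T@f["t"]
    return o+d*((z-o[2])/d[:,2])[:,None]
def save(f,n): cv2.imwrite("pics/"+n,f["color"][:,:,::-1])
E
python3 - <<'E'
from h import *
print(bot.observe())
for n in("top","side"):
    f=bot.grab_frame(n); save(f,n+"0.png"); print(n,f["fov_y"],f["D"],-np.array(f["R"]).T@f["t"]); np.savez(n+"0",**f)
    print(cloud(f)[50:400:100,50:640:180].round(3))
E
```

```text
{'clock': 0.0, 'qpos': array([ 1.05180005,  0.52204959, -0.03634615,  1.60003109,  0.021248  ,
        1.02108091, -0.11280184]), 'qd': array([ 8.90471514e-04,  1.76778561e-03, -2.31826819e-03,  1.14590730e-03,
       -1.44781203e-03, -3.39306607e-04, -1.03348886e-05]), 'joint_efforts': array([-7.67537858e-04, -9.27118492e+01,  1.97892107e+00, -3.69936597e+01,
        1.77793717e-02,  8.18223925e-03,  4.67597886e-05]), 'position': array([ 0.27099837, -0.56282632,  0.24769508]), 'tool_rot': array([ 3.14147664e+00,  1.17695836e-03, -1.12197015e+00]), 'force': array([ 0.27051239, -0.32673635, -0.18016279]), 'moment': array([-0.00178152,  0.0270725 , -0.00387815]), 'grip_width': 0.0853123431708504}
top 55.33798978321353 [0.01812702 0.         0.         0.         0.        ] [0.29954493 0.04481235 1.21276131]
[[[ 1.664e+00  1.478e+00 -7.480e-01]
  [ 1.623e+00  4.670e-01 -7.510e-01]
  [ 1.567e+00 -5.600e-01 -7.460e-01]
  [ 1.508e+00 -1.574e+00 -7.460e-01]]

 [[ 1.068e+00  1.430e+00 -7.510e-01]
  [ 7.360e-01  3.030e-01  2.500e-02]
  [ 7.130e-01 -2.910e-01  3.000e-03]
  [ 9.190e-01 -1.464e
[... 340 characters left out ...]
 [-0.02155415  0.          0.          0.          0.        ] [ 0.1656934  -0.93630005  1.13269664]
[[[-5.780e-01  1.681e+00  1.860e-01]
  [ 5.140e-01  2.070e+00 -1.130e-01]
  [ 1.737e+00  1.441e+00 -1.200e-02]
  [ 1.721e+00  1.230e-01  5.240e-01]]

 [[-7.520e-01  1.400e+00 -3.060e-01]
  [ 2.710e-01  5.630e-01  4.400e-02]
  [ 1.717e+00  1.148e+00 -7.090e-01]
  [ 1.739e+00 -8.700e-02  1.650e-01]]

 [[-8.970e-01  9.960e-01 -7.560e-01]
  [ 1.650e-01  7.000e-03 -0.000e+00]
  [ 8.090e-01 -2.100e-01 -3.000e-03]
  [ 1.731e+00 -3.440e-01 -2.240e-01]]

 [[-8.090e-01  2.880e-01 -7.510e-01]
  [ 1.260e-01 -6.140e-01  4.810e-01]
  [ 6.150e-01 -5.570e-01  2.000e-03]
  [ 1.721e+00 -6.380e-01 -6.590e-01]]]
```

View pics/top0.png

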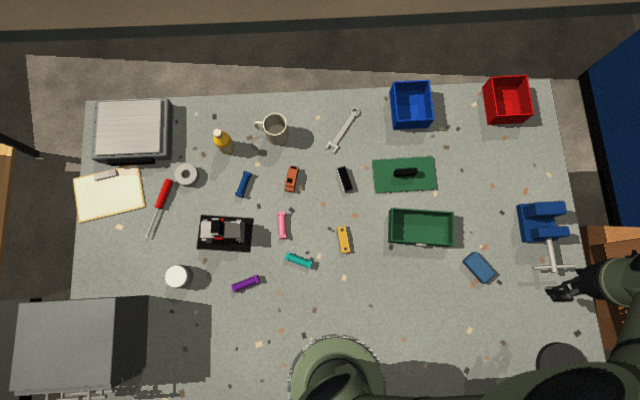

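View pics/side0.png

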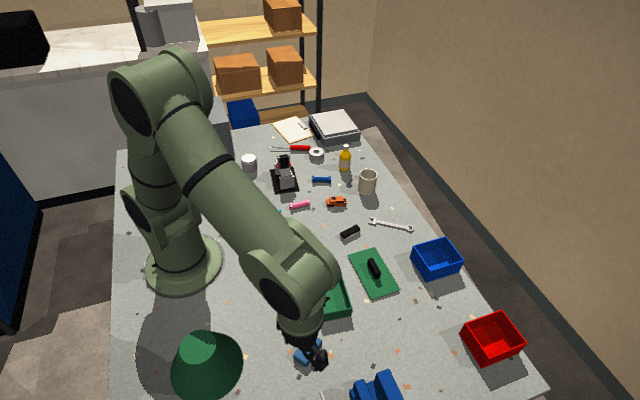

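The top view shows the pin (243,184), copper shoe (291,179), carbon strip (345,180), a brass pad (343,239), the gauge on its mat (224,232), the case (421,227) and the cover (405,174). The pink, purple and turquoise pins are decoys. The side view shows the same things, with the case half hidden by the arm. Next I'll get poses from the masks and settle which brass pad this is.

```bash
cat >> h.py <<'E'
# rough world boxes: name -> (pixel box u0,v0,u1,v1), top height, colour test
def hsv(f): return cv2.cvtColor(f["color"],cv2.COLOR_RGB2HSV).astype(int)
def blob(f,box,test,zt,zmin=None):
    """mask by colour inside box, cast onto plane zt -> minAreaRect centre, size, yaw of long side"""
    u0,v0,u1,v1=box; H=hsv(f); m=np.zeros(H.shape[:2],np.uint8)
    m[v0:v1,u0:u1]=test(H)[v0:v1,u0:u1]
    if zmin is not None: m[~(cloud(f)[...,2]>zmin)]=0
    n,l,s,c=cv2.connectedComponentsWithStats(m); 
    if n<2: return None
    k=1+np.argmax(s[1:,4]); v,u=np.nonzero(l==k)
    P=ray(f,np.c_[u,v],zt)[:,:2]; z=cloud(f)[v,u,2]
    (c,(w,h),a)=cv2.minAreaRect((P*1000).astype(np.float32))
    Q=P-P.mean(0); U,S,V=np.linalg.svd(Q,full_matrices=False); pca=np.degrees(np.arctan2(V[0,1],V[0,0]))%180
    if w<h: w,h,a=h,w,a+90
    return dict(c=np.round(c,1),mean=(P.mean(0)*1000).round(1),size=np.round((w,h),0),yaw=round(a%180,1),pca=round(pca,1),zmed=round(float(np.nanmedian(z))*1000,1),zmax=round(float(np.nanpercentile(z,90))*1000,1),n=len(u))
hue=lambda a,b,s=110,v=30:(lambda H:(H[...,0]>=a)&(H[...,0]<=b)&(H[...,1]>s)&(H[...,2]>v))
dark=lambda t=60:(lambda H:H[...,2]<t)
E
python3 - <<'E'
from h import *
f=dict(np.load("top0.npz"))
for n,a in dict(pin=((225,165,262,205),hue(100,125),.018),shoe=((275,160,305,200),hue(0,16),.034),
  brass=((325,220,362,260),hue(14,35),.018,.008),carbon=((330,160,360,200),dark(60),.024,.010),
  case=((380,200,462,255),hue(50,90,60,20),.05),cover=((365,150,445,200),hue(50,90,60,20),.01),
  bar=((385,160,425,185),dark(50),.046,.02),
  mat=((190,205,260,260),dark(70),.003),grip=((190,205,260,260),dark(80),.134,.11)).items(): print(n,blob(f,*a))
c=f["color"]
cv2.imwrite("pics/crop0.png",np.hstack([cv2.resize(c[150:270,190:370],None,fx=4.4,fy=4.4,interpolation=cv2.INTER_CUBIC)])[:,:,::-1])
X=cloud(f)
for v in range(224,258,3): print((X[v,336:352,2]*1000).round().tolist())
E
```

```text
pin {'c': array([621.2, 262.9]), 'mean': array([621.5, 263.2]), 'size': array([84., 26.]), 'yaw': 160.5, 'pca': np.float64(159.8), 'zmed': 23.0, 'zmax': 26.3, 'n': 185}
shoe {'c': array([626.6, 106.9]), 'mean': array([625.9, 106.7]), 'size': array([83., 33.]), 'yaw': 166.1, 'pca': np.float64(167.0), 'zmed': 32.4, 'zmax': 36.2, 'n': 238}
brass {'c': array([425.6, -47.7]), 'mean': array([425.8, -47.7]), 'size': array([83., 28.]), 'yaw': 6.6, 'pca': np.float64(7.0), 'zmed': 17.9, 'zmax': 21.0, 'n': 230}
carbon {'c': array([620.4, -66.1]), 'mean': array([619.8, -66.4]), 'size': array([81., 25.]), 'yaw': 14.0, 'pca': np.float64(14.3), 'zmed': 24.3, 'zmax': 27.3, 'n': 184}
case {'c': array([ 449. , -285.6]), 'mean': array([ 448.8, -286.8]), 'size': array([198., 107.]), 'yaw': 83.1, 'pca': np.float64(83.6), 'zmed': 5.5, 'zmax': 47.6, 'n': 2218}
cover {'c': array([ 629.4, -260.6]), 'mean': array([ 628.4, -260.1]), 'size': array([200., 112.]), 'yaw': 90.9, 'pca': np.float64(90.7), 'zmed': 10.8, 'zmax': 14.2, 'n': 1848}
bar {'c': array([ 626.8, -257.4]), 'mean': array([ 627. , -257.4]), 'size'
[... 845 characters left out ...]
15.0, 17.0, 18.0, 20.0, 17.0, -0.0, 4.0, 1.0, -2.0]
[1.0, 0.0, 2.0, 17.0, 20.0, 20.0, 17.0, 19.0, 20.0, 19.0, 21.0, 21.0, 1.0, -0.0, -3.0, 2.0]
[-4.0, -2.0, -2.0, 12.0, 17.0, 22.0, 17.0, 16.0, 17.0, 16.0, 11.0, 17.0, 19.0, 1.0, -2.0, -4.0]
[0.0, -3.0, -6.0, 1.0, 20.0, 23.0, 19.0, 16.0, 15.0, 18.0, 22.0, 16.0, 17.0, -2.0, -3.0, -1.0]
[5.0, 2.0, -3.0, 0.0, 9.0, 17.0, 19.0, 23.0, 22.0, 17.0, 15.0, 19.0, 13.0, 16.0, 1.0, -3.0]
[2.0, -1.0, 1.0, 0.0, -0.0, 18.0, 15.0, 18.0, 23.0, 18.0, 19.0, 18.0, 16.0, 21.0, -0.0, 3.0]
[-2.0, -0.0, 4.0, -4.0, -0.0, -1.0, 2.0, 2.0, -4.0, -1.0, 3.0, -1.0, 1.0, -2.0, 1.0, -1.0]
[-5.0, -3.0, 4.0, -1.0, -1.0, 4.0, 1.0, 2.0, -0.0, -0.0, -1.0, 4.0, 3.0, 2.0, -4.0, -0.0]
```

View pics/crop0.png

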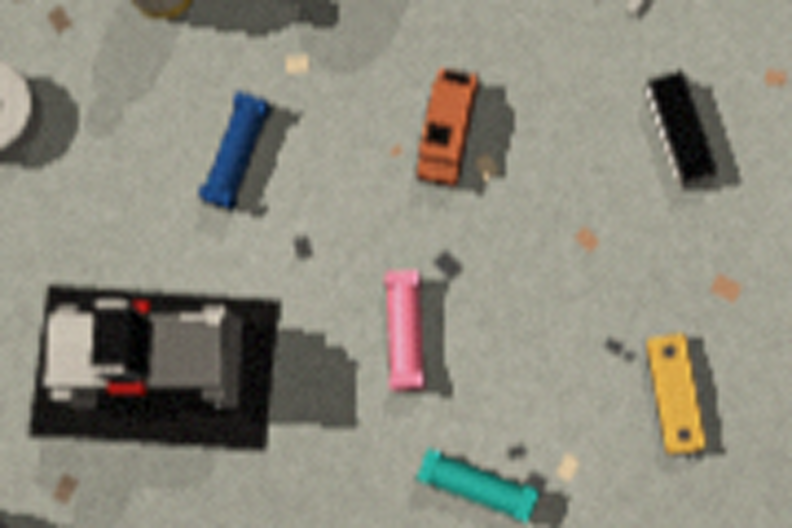

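The crop shows a yellow pad with two rivets, 83×28×18 mm, so it is the long pad. The parts present are shoe, long pad and carbon. I'll refine the gauge, case and mat poses, then move.

```bash
cat >> h.py <<'E'
def hull(X,sel,zr,xy=None):
    """minAreaRect of cloud points with z in zr inside xy box"""
    m=(X[...,2]>zr[0])&(X[...,2]<zr[1])&(X[...,0]>xy[0])&(X[...,0]<xy[1])&(X[...,1]>xy[2])&(X[...,1]<xy[3])
    if sel is not None: m&=sel
    m=m.astype(np.uint8); n,l,s,c=cv2.connectedComponentsWithStats(m); m=l==1+np.argmax(s[1:,4])
    P=X[m][:,:2]; (c,(w,h),a)=cv2.minAreaRect((P*1000).astype(np.float32))
    if w<h: w,h,a=h,w,a+90
    return np.round(c,1),np.round((w,h)),round(a%180,1),len(P),(P.mean(0)*1000).round(1)
def plan(x,y,z,yaw=None,step=40,n=None):
    """rows (tool frame) to a tool-down pose at x,y,z mm, yaw deg (mod 180 nearest)"""
    s=bot.observe(); p=s["position"]*1000; R=Ro.from_euler("xyz",s["tool_rot"]); cy=np.degrees(s["tool_rot"][2])
    if yaw is None: yaw=cy
    yaw=cy+(yaw-cy+90)%180-90
    T=Ro.from_euler("xyz",[180,0,yaw],degrees=True); rv=(R.inv()*T).as_rotvec(degrees=True)
    d=np.array([x,y,z])-p; n=n or max(1,int(np.ceil(max(np.linalg.norm(d)/step,np.abs(rv).max()/8))))
    out=[]
    for i in range(n):
        Ri=R*Ro.from_rotvec(rv*i/n,degrees=True); out.append([float(v) for v in np.r_[Ri.inv().apply(d/n).round(1),(rv/n).round(2)]])
    print("at",p.round(1),np.degrees(s["tool_rot"]).round(2),"w",round(s["grip_width"]*1000,1),"F",s["force"].round(1),"t",round(s["clock"],1),"q7",s["qpos"][6].round(2)); 
    g=[[out[0],n]]
    print("n",n); [print(r) for r in out]
E
python3 - <<'E'
from h import *
f=dict(np.load("top0.npz")); X=cloud(f); H=hsv(f)
print("grip",hull(X,dark(90)(H),(.125,.145),(.4,.55,.25,.4)))
print("bridge",hull(X,None,(.06,.2),(.35,.6,.2,.45)))
print("case",hull(X,None,(.042,.06),(.3,.6,-.42,-.15)))
print("cover",hull(X,None,(.005,.03),(.5,.75,-.4,-.12)))
g=dict(np.load("side0.npz")); Y=cloud(g); Hs=hsv(g)
print("s grip",hull(Y,dark(90)(Hs),(.125,.145),(.4,.55,.25,.4)))
print("s bridge",hull(Y,None,(.06,.2),(.35,.6,.2,.45)))
# mat corners: quad of dark pixels cast to z=3
m=np.zeros(H.shape[:2],np.uint8); m[205:260,190:260]=(H[205:260,190:260,2]<70)&(X[205:260,190:260,2]<.012)
v,u=np.nonzero(m); P=ray(f,np.c_[u,v],.003)[:,:2]*1000
for s in((1,1),(1,-1),(-1,1),(-1,-1)): print(s,P[np.argmax((P-[463,318])@np.array(s))].round(1))
plan(466,319,260,90)
E
```

```text
grip (array([466. , 321.3]), array([48., 25.]), 0.5, 144, array([467.1, 320.3]))
bridge (array([468. , 322.1]), array([118.,  61.]), 86.8, 777, array([465.3, 317.6]))
case (array([ 449.8, -289.7]), array([193., 105.]), 82.8, 346, array([ 450.8, -294.7]))
cover (array([ 629.6, -258.8]), array([209., 121.]), 91.1, 1892, array([ 629.2, -258.6]))
s grip (array([464.5, 321. ]), array([44., 28.]), 0.3, 53, array([465.2, 317.6]))
s bridge (array([464.9, 320.5]), array([125.,  63.]), 87.1, 326, array([462.4, 304.1]))
(1, 1) [528.9 401.5]
(1, -1) [507.3 235.3]
(-1, 1) [423.9 412.8]
(-1, -1) [405.8 249.6]
at [ 271.  -562.9  247.8] [ 1.7999e+02  6.0000e-02 -6.4290e+01] w 85.7 F [0.1 0.6 0.2] t 0.1 q7 -0.11
n 23
[-30.9, -24.3, -0.5, 0.0, 0.0, 1.12]
[-31.3, -23.7, -0.5, 0.0, 0.0, 1.12]
[-31.8, -23.0, -0.5, 0.0, 0.0, 1.12]
[-32.2, -22.4, -0.5, 0.0, 0.0, 1.12]
[-32.7, -21.8, -0.5, 0.0, 0.0, 1.12]
[-33.1, -21.1, -0.5, 0.0, 0.0, 1.12]
[-33.5, -20.5, -0.5, 0.0, 0.0, 1.12]
[-33.9, -19.8, -0.5, 0.0, 0.0, 1.12]
[-34.3, -19.2, -0.5, 0.0, 0.0, 1.12]
[-34.6, -18.5, -0.5, 0.0, 0.0, 1.12]
[-35.0, -17.8, -0.5, 0.0, 0.0, 1.12]
[-35.3, -17.1, -0.5, 0.0, 0.0, 1.12]
[-35.7, -16.4, -0.5, 0.0, 0.0, 1.12]
[-36.0, -15.7, -0.5, 0.0, 0.0, 1.12]
[-36.3, -15.0, -0.5, 0.0, 0.0, 1.12]
[-36.6, -14.3, -0.5, 0.0, 0.0, 1.12]
[-36.8, -13.6, -0.5, 0.0, 0.0, 1.12]
[-37.1, -12.9, -0.5, 0.0, 0.0, 1.12]
[-37.3, -12.2, -0.5, 0.0, 0.0, 1.12]
[-37.6, -11.4, -0.5, 0.0, 0.0, 1.12]
[-37.8, -10.7, -0.5, 0.0, 0.0, 1.12]
[-38.0, -10.0, -0.5, 0.0, 0.0, 1.12]
[-38.2, -9.2, -0.5, 0.0, 0.0, 1.12]
```

```bash
sed -i 's|    yaw=cy+(yaw-cy+90)%180-90|    az=np.degrees(np.arctan2(y,x)); yaw=az+(yaw-az+90)%180-90 if abs((yaw-az+90)%180-90)<80 else cy+(yaw-cy+90)%180-90|; s|rv=(R.inv()\*T).as_rotvec(degrees=True)|rv=(R.inv()*T).as_rotvec(degrees=True); rv=rv if abs(rv[2])>.3 or abs(rv[:2]).max()>.2 else rv*0|' h.py
python3 - <<'E'
from h import *
plan(560,-150,260,0,step=42)
E
```

```text
at [ 271.  -562.9  247.8] [ 1.7999e+02  6.0000e-02 -6.4290e+01] w 85.7 F [0.1 0.6 0.2] t 0.1 q7 -0.11
n 13
[-19.0, -33.8, -0.9, -0.0, 0.0, -4.95]
[-16.0, -35.3, -0.9, -0.0, 0.0, -4.95]
[-12.9, -36.6, -0.9, -0.0, 0.0, -4.95]
[-9.7, -37.5, -0.9, -0.0, 0.0, -4.95]
[-6.4, -38.2, -0.9, -0.0, 0.0, -4.95]
[-3.1, -38.6, -0.9, -0.0, 0.0, -4.95]
[0.2, -38.8, -0.9, -0.0, 0.0, -4.95]
[3.6, -38.6, -0.9, -0.0, 0.0, -4.95]
[6.9, -38.1, -0.9, -0.0, 0.0, -4.95]
[10.2, -37.4, -0.9, -0.0, 0.0, -4.95]
[13.4, -36.4, -0.9, -0.0, 0.0, -4.95]
[16.4, -35.1, -0.9, -0.0, 0.0, -4.95]
[19.4, -33.6, -0.9, -0.0, 0.0, -4.95]
```

>>> arm_command(targets=[[-19,-34,-1,0,0,-5],[-16,-35,-1,0,0,-5],[-13,-37,-1,0,0,-5],[-10,-37,-1,0,0,-5],[-6,-38,-1,0,0,-5],[-3,-39,-1,0,0,-5],[0,-39,-1,0,0,-5],[4,-39,-1,0,0,-5]])

```text
clock: 0.9
position: [0.4476, -0.3007, 0.2533]
tool_rot: [3.141, 0.005, -0.407]
force: [0.6, -0.4, 0.6]
grip_width: 0.0852
```

>>> arm_command(targets=[[7,-38,-1,0,0,-5],[10,-37,-1,0,0,-5],[13,-36,-1,0,0,-5],[16,-35,-1,0,0,-5],[19,-34,-1,0,0,-5]])

```text
clock: 1.4
position: [0.5545, -0.1313, 0.2575]
tool_rot: [-3.14, 0.007, 0.047]
force: [0.2, 0.7, 0.7]
grip_width: 0.0859
```

```bash
python3 - <<'E'
from h import *
plan(466,320,260,87,step=42)
E
```

```text
at [ 554.5 -131.3  257.5] [-179.89    0.38    2.71] w 85.9 F [0.2 0.7 0.7] t 1.4 q7 -0.02
n 11
[-6.1, -41.4, -0.1, -0.03, 0.02, -7.66]
[-0.5, -41.8, -0.1, -0.03, 0.02, -7.66]
[5.0, -41.5, -0.2, -0.03, 0.02, -7.66]
[10.5, -40.5, -0.2, -0.03, 0.02, -7.66]
[15.8, -38.7, -0.2, -0.03, 0.02, -7.66]
[20.9, -36.2, -0.2, -0.03, 0.02, -7.66]
[25.5, -33.1, -0.2, -0.03, 0.02, -7.66]
[29.7, -29.4, -0.2, -0.03, 0.02, -7.66]
[33.4, -25.2, -0.2, -0.03, 0.02, -7.66]
[36.4, -20.5, -0.2, -0.03, 0.02, -7.66]
[38.8, -15.5, -0.2, -0.03, 0.02, -7.66]
```

>>> arm_command(targets=[[-6,-41,0,0,0,-7.7],[0,-42,0,0,0,-7.7],[5,-41,0,0,0,-7.7],[10,-40,0,0,0,-7.7],[16,-39,0,0,0,-7.7],[21,-36,0,0,0,-7.7],[25,-33,0,0,0,-7.7],[30,-29,0,0,0,-7.7]])

```text
clock: 2.2
position: [0.4823, 0.2061, 0.2572]
tool_rot: [-3.134, 0.001, 1.165]
force: [0.6, -0.2, -0.8]
grip_width: 0.0854
```

>>> arm_command(targets=[[33,-25,0,0,0,-7.7],[36,-21,0,0,0,-7.7],[39,-15,0,0,0,-7.7],[0,0,0,0,0,0]])

```text
clock: 2.6
position: [0.447, 0.3364, 0.2575]
tool_rot: [-3.133, -0.004, 1.596]
force: [0.1, -0.5, -0.2]
grip_width: 0.0858
```

```bash
python3 - <<'E'
from h import *
plan(466,320,160,87,step=42)
E
```

```text
at [447.  336.4 257.5] [-179.48   -0.25   91.42] w 85.8 F [ 0.1 -0.5 -0.2] t 2.6 q7 0.45
n 3
[-5.8, 6.5, 32.4, -0.18, -0.08, 1.47]
[-5.6, 6.5, 32.4, -0.18, -0.08, 1.47]
[-5.4, 6.6, 32.5, -0.18, -0.08, 1.47]
```

>>> arm_command(targets=[[-6,6.5,32,0,0,1.5],[-6,6.5,32,0,0,1.5],[-5,6.5,32,-0.5,-0.2,1.5],[0,0,0,0,0,0]])

```text
clock: 3.0
position: [0.4654, 0.3207, 0.158]
tool_rot: [-3.141, -0.001, 1.517]
force: [-0.1, -0.6, -0.1]
grip_width: 0.0854
```

```bash
python3 - <<'E'
from h import *
plan(466,320,113,87,step=25)
f=bot.grab_frame("side"); save(f,"s1.png"); cv2.imwrite("pics/s1c.png",cv2.resize(f["color"][90:230,210:380],None,fx=4,fy=4)[:,:,::-1])
E
```

```text
at [465.4 320.7 158. ] [-1.7996e+02 -3.0000e-02  8.6910e+01] w 85.4 F [-0.1 -0.6 -0.1] t 3.0 q7 0.32
n 2
[-0.3, 0.3, 22.5, -0.0, -0.0, -0.0]
[-0.3, 0.3, 22.5, -0.0, -0.0, -0.0]
```

View pics/s1c.png

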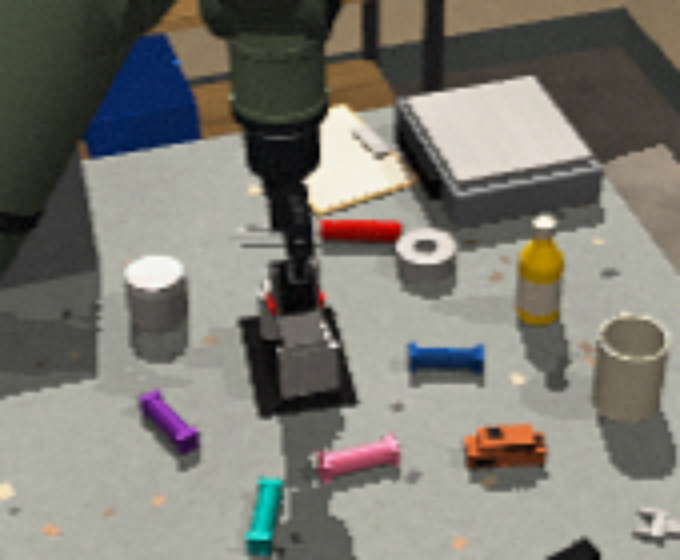

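The side crop shows the open jaws directly above the black grip block (about 295,285 in the crop). I'll lower and grip, then lift.

>>> arm_command(targets=[[0,0,22,0,0,0],[0,0,22,0,0,0],[0,0,0,0,0,0]])

```text
clock: 3.35
position: [0.4669, 0.3241, 0.1203]
tool_rot: [3.138, -0.006, 1.52]
force: [-0.3, -0.4, 0.2]
grip_width: 0.0857
```

>>> arm_command(targets=[[0,0,0,0,0,0],[0,0,0,0,0,0],[0,0,0,0,0,0],[0,0,0,0,0,0],[0,0,0,0,0,0],[0,0,0,0,0,0],[0,0,0,0,0,0],[0,0,0,0,0,0]], grip=0, grip_force=50)

```text
clock: 4.15
position: [0.4679, 0.3252, 0.126]
tool_rot: [3.134, -0.009, 1.52]
force: [0.1, 0.5, -6.6]
grip_width: 0.0256
```

```bash
python3 - <<'E'
from h import *
plan(466,320,270,None,step=25)
E
```

```text
at [467.9 325.2 126. ] [179.57  -0.5   87.1 ] w 25.6 F [ 0.1  0.5 -6.6] t 4.2 q7 0.28
n 6
[-0.7, -0.1, -24.0, 0.07, -0.08, -0.0]
[-0.7, -0.1, -24.0, 0.07, -0.08, -0.0]
[-0.7, -0.2, -24.0, 0.07, -0.08, -0.0]
[-0.8, -0.2, -24.0, 0.07, -0.08, -0.0]
[-0.8, -0.2, -24.0, 0.07, -0.08, -0.0]
[-0.8, -0.2, -24.0, 0.07, -0.08, -0.0]
```

>>> arm_command(targets=[[-1,0,-24,0,0,0],[-1,0,-24,0,0,0],[-1,0,-24,0,0,0],[-1,0,-24,0,0,0],[-1,0,-24,0,0,0],[-1,0,-24,0,0,0]])

```text
clock: 4.75
position: [0.4643, 0.3166, 0.2706]
tool_rot: [-3.141, -0.004, 1.522]
force: [-0.3, -0.5, -5.9]
grip_width: 0.025
```

>>> arm_command(targets=[[0,0,0,0,0,0],[0,0,0,0,0,0],[0,0,0,0,0,0],[0,0,0,0,0,0]])

```text
clock: 5.15
position: [0.4643, 0.3165, 0.2701]
tool_rot: [3.141, -0.004, 1.522]
force: [-0.0, 0.5, -6.4]
grip_width: 0.0252
```

```bash
python3 - <<'E'
from h import *
plan(621.5,263,270,70,step=30)
f=bot.grab_frame("side"); X=cloud(f)
g=bot.grab_frame("top"); cv2.imwrite("pics/s2.png",np.vstack([cv2.resize(f["color"][60:210,220:400],None,fx=3,fy=3),cv2.resize(g["color"][150:200,190:370],None,fx=3,fy=3)])[:,:,::-1])
m=(X[...,2]>.06)&(X[...,2]<.4)&(abs(X[...,0]-.466)<.07)&(abs(X[...,1]-.32)<.09)&(hsv(f)[...,1]<60)&(hsv(f)[...,2]>70)
print(np.nanpercentile(X[m][:,2],[1,5,25,50,75]).round(3))
print("pin",blob(g,(215,160,262,205),hue(100,125),.018))
plan(621.5,263,270,70,step=30,n=1)
E
```

```text
at [464.3 316.5 270.1] [179.98  -0.24  87.2 ] w 25.2 F [-0.   0.5 -6.4] t 5.2 q7 0.43
n 6
[-7.6, 26.6, -0.0, -0.0, -0.04, 2.87]
[-6.3, 27.0, 0.0, -0.0, -0.04, 2.87]
[-4.9, 27.2, 0.0, -0.0, -0.04, 2.87]
[-3.6, 27.4, 0.0, -0.0, -0.04, 2.87]
[-2.2, 27.6, 0.0, -0.0, -0.04, 2.87]
[-0.8, 27.7, 0.0, -0.0, -0.04, 2.87]
[0.15  0.153 0.172 0.199 0.222]
pin {'c': array([627.9, 260.7]), 'mean': array([627.9, 261. ]), 'size': array([70., 25.]), 'yaw': 161.3, 'pca': np.float64(160.2), 'zmed': 22.3, 'zmax': 27.1, 'n': 152}
at [464.3 316.6 270.3] [179.98  -0.24  87.2 ] w 24.8 F [ 0.3 -0.6 -6.5] t 5.2 q7 0.43
n 1
[-45.8, 159.6, 0.1, -0.02, -0.24, 17.2]
```

View pics/s2.png

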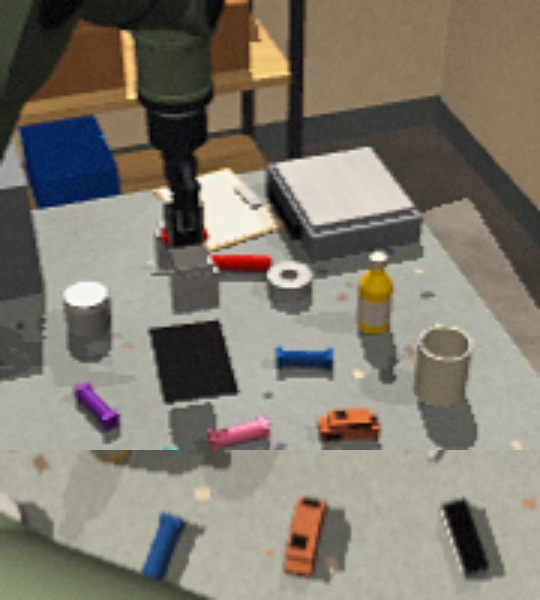

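The side view shows the gauge lifted upright with its soles about 120 mm below the TCP, and the pin undisturbed at (621,263). I'll move over the pin.

>>> arm_command(targets=[[-8,27,0,0,0,2.9],[-6,27,0,0,0,2.9],[-5,27,0,0,0,2.9],[-4,27,0,0,0,2.9],[-2,28,0,0,0,2.9],[-1,28,0,0,0,2.9],[0,0,0,0,0,0],[0,0,0,0,0,0]])

```text
clock: 6.05
position: [0.6263, 0.2598, 0.2642]
tool_rot: [-3.136, 0.001, 1.209]
force: [-1.2, 0.8, -5.8]
grip_width: 0.025
```

```bash
python3 - <<'E'
from h import *
plan(621.5,263,160,70,step=25)
E
```

```text
at [626.3 259.8 264.2] [-1.7968e+02  3.0000e-02  6.9260e+01] w 25.0 F [-1.2  0.8 -5.8] t 6.0 q7 0.4
n 5
[0.3, -1.0, 20.9, -0.06, 0.01, -0.15]
[0.3, -1.0, 20.9, -0.06, 0.01, -0.15]
[0.3, -1.1, 20.9, -0.06, 0.01, -0.15]
[0.3, -1.1, 20.9, -0.06, 0.01, -0.15]
[0.3, -1.1, 20.8, -0.06, 0.01, -0.15]
```

>>> arm_command(targets=[[0,-1,21,0,0,0],[0,-1,21,0,0,0],[0,-1,21,0,0,0],[0,-1,21,-0.3,0,0],[0,-1,21,0,0,-0.7],[0,0,0,0,0,0],[0,0,0,0,0,0]])

```text
clock: 6.75
position: [0.6176, 0.2641, 0.1549]
tool_rot: [-3.139, 0.001, 1.227]
force: [0.4, 0.0, -5.1]
grip_width: 0.0249
```

```bash
python3 - <<'E'
from h import *
plan(621.5,263,128,70,step=12)
E
```

```text
at [617.6 264.1 154.9] [-1.7985e+02  4.0000e-02  7.0310e+01] w 24.9 F [ 0.4  0.  -5.1] t 6.8 q7 0.33
n 3
[0.1, 1.4, 9.0, -0.05, 0.01, 0.1]
[0.1, 1.4, 9.0, -0.05, 0.01, 0.1]
[0.1, 1.4, 9.0, -0.05, 0.01, 0.1]
```

>>> arm_command(targets=[[0,1,9,0,0,0],[0,1,9,0,0,0],[0,1,8,0,0,0],[0,0,0,0,0,0],[0,0,0,0,0,0]])

```text
clock: 7.25
position: [0.6216, 0.2639, 0.1297]
tool_rot: [-3.141, -0.002, 1.227]
force: [0.1, -0.6, -4.5]
grip_width: 0.0249
```

>>> arm_command(targets=[[0,0,2,0,0,0],[0,0,2,0,0,0],[0,0,0,0,0,0],[0,0,0,0,0,0]])

```text
clock: 7.65
position: [0.6217, 0.264, 0.1262]
tool_rot: [3.141, -0.002, 1.226]
force: [-1.2, -0.4, -4.3]
grip_width: 0.0254
```

>>> arm_command(targets=[[0,0,2,0,0,0],[0,0,2,0,0,0],[0,0,0,0,0,0],[0,0,0,0,0,0]])

```text
clock: 8.05
position: [0.6219, 0.2643, 0.1231]
tool_rot: [3.14, -0.003, 1.227]
force: [-1.4, -0.9, -3.0]
grip_width: 0.0253
```

>>> arm_command(targets=[[0,0,1.5,0,0,0],[0,0,1,0,0,0],[0,0,0,0,0,0],[0,0,0,0,0,0]])

```text
clock: 8.45
position: [0.622, 0.2644, 0.1232]
tool_rot: [3.139, -0.003, 1.226]
force: [-0.7, -0.1, -4.2]
grip_width: 0.0253
```

>>> arm_command(targets=[[0,0,3,0,0,0],[0,0,2,0,0,0]])

```text
clock: 8.65
position: [0.6223, 0.2646, 0.1229]
tool_rot: [3.137, -0.003, 1.225]
force: [-15.0, -10.0, 29.8]
grip_width: 0.0253
```

>>> arm_command(targets=[[0,0,2,0,0,0],[0,0,2,0,0,0]])

```text
clock: 8.85
position: [0.6221, 0.2647, 0.1228]
tool_rot: [3.135, -0.002, 1.225]
force: [-14.0, -8.5, 30.5]
grip_width: 0.0251
```

>>> arm_command(targets=[[0,0,0,0,0,0],[0,0,0,0,0,0]])

```text
clock: 9.05
position: [0.6222, 0.2648, 0.1233]
tool_rot: [3.134, -0.002, 1.225]
force: [0.1, -0.1, -3.5]
grip_width: 0.0257
```

>>> arm_command(targets=[[0,0,0,0,0,0],[0,0,0,0,0,0],[0,0,0,0,0,0],[0,0,0,0,0,0],[0,0,0,0,0,0],[0,0,0,0,0,0],[0,0,0,0,0,0],[0,0,0,0,0,0]], grip=70)

```text
clock: 9.85
position: [0.6231, 0.2653, 0.1229]
tool_rot: [3.134, -0.004, 1.225]
force: [-0.9, 0.3, -0.4]
grip_width: 0.0598
```

```bash
python3 - <<'E'
from h import *
plan(621.5,263,123,70)
f=bot.grab_frame("side"); X=cloud(f)
cv2.imwrite("pics/s3.png",cv2.resize(f["color"][110:230,240:420],None,fx=4,fy=4)[:,:,::-1])
E
```

```text
at [623.1 265.3 122.9] [179.55  -0.24  70.18] w 59.8 F [-0.9  0.3 -0.4] t 9.8 q7 0.31
n 1
[-2.7, -0.7, -0.1, 0.45, -0.24, 0.18]
```

View pics/s3.png

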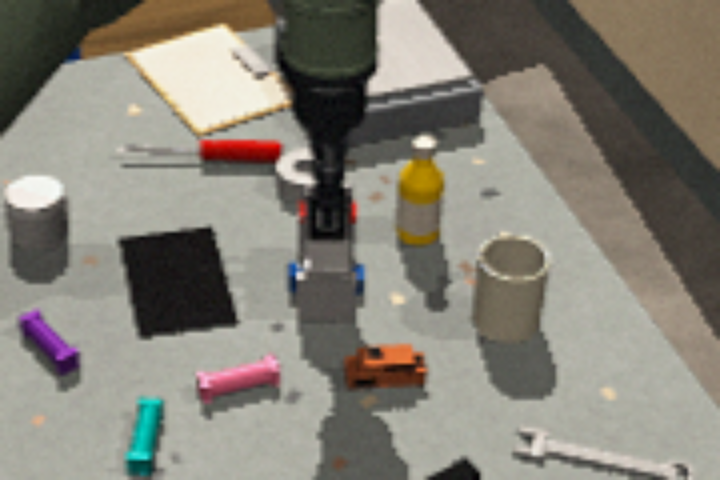

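The gauge stands level with the pin ends showing evenly on both sides (crop 293,280 and 360,280). I'll complete the two-second dwell, re-grip and lift.

>>> arm_command(targets=[[0,0,0,0,0,0],[0,0,0,0,0,0],[0,0,0,0,0,0],[0,0,0,0,0,0],[0,0,0,0,0,0],[0,0,0,0,0,0],[0,0,0,0,0,0],[0,0,0,0,0,0]])

```text
clock: 10.7
position: [0.6231, 0.2653, 0.1229]
tool_rot: [3.134, -0.004, 1.225]
force: [0.3, 0.2, 0.2]
grip_width: 0.0598
```

>>> arm_command(targets=[[0,0,0,0,0,0],[0,0,0,0,0,0],[0,0,0,0,0,0],[0,0,0,0,0,0],[0,0,0,0,0,0],[0,0,0,0,0,0],[0,0,0,0,0,0],[0,0,0,0,0,0]])

```text
clock: 11.5
position: [0.6231, 0.2653, 0.1229]
tool_rot: [3.134, -0.004, 1.225]
force: [0.3, -0.2, -0.2]
grip_width: 0.0596
```

```bash
python3 - <<'E'
from h import *
plan(621.5,263,116,70)
f=bot.grab_frame("top"); X=cloud(f);save(f,"t4.png")
print("shoe",blob(f,(265,150,315,200),hue(0,16),.034))
print("carbon",blob(f,(320,150,370,210),dark(60),.024,.010))
print("brass",blob(f,(315,210,372,270),hue(14,35),.018,.008))
E
```

```text
at [623.1 265.3 122.9] [179.55  -0.24  70.18] w 59.6 F [ 0.3 -0.2 -0.2] t 11.5 q7 0.31
n 1
[-2.7, -0.8, 6.9, 0.45, -0.24, 0.18]
shoe None
carbon {'c': array([659.9,   4.7]), 'mean': array([660.3,   4.9]), 'size': array([19.,  5.]), 'yaw': 59.5, 'pca': np.float64(60.4), 'zmed': 660.2, 'zmax': 664.3, 'n': 9}
brass None
```

>>> arm_command(targets=[[-1,0,5,0.5,-0.2,0],[0,0,0,0,0,0],[0,0,0,0,0,0]])

```text
clock: 11.85
position: [0.6228, 0.2642, 0.1174]
tool_rot: [-3.14, -0.0, 1.225]
force: [0.4, 0.6, 0.7]
grip_width: 0.0597
```

>>> arm_command(targets=[[0,0,0,0,0,0],[0,0,0,0,0,0],[0,0,0,0,0,0],[0,0,0,0,0,0],[0,0,0,0,0,0],[0,0,0,0,0,0]], grip=0)

```text
clock: 12.45
position: [0.6228, 0.2644, 0.1173]
tool_rot: [-3.14, -0.001, 1.225]
force: [0.8, 0.3, -0.9]
grip_width: 0.0255
```

>>> arm_command(targets=[[0,0,-20,0,0,0],[0,0,-25,0,0,0],[0,0,-25,0,0,0],[0,0,-25,0,0,0],[0,0,-25,0,0,0],[0,0,-25,0,0,0],[0,0,0,0,0,0],[0,0,0,0,0,0]])

```text
clock: 13.25
position: [0.6204, 0.2619, 0.2617]
tool_rot: [-3.133, 0.008, 1.226]
force: [-1.2, -0.2, -6.8]
grip_width: 0.0255
```

```bash
python3 - <<'E'
from h import *
f=bot.grab_frame("side"); save(f,"s5.png")
print("shoe",blob(f,(310,180,365,215),hue(0,16),.034))
g=bot.grab_frame("top"); print("shoe",blob(g,(265,150,315,200),hue(0,16),.034))
plan(626.5,107,262,76.5,step=26)
E
```

```text
shoe {'c': array([623.8,  93.7]), 'mean': array([623.1,  91.9]), 'size': array([83., 59.]), 'yaw': 161.4, 'pca': np.float64(170.3), 'zmed': 24.1, 'zmax': 34.7, 'n': 174}
shoe None
at [620.4 262.1 261.5] [-179.47    0.45   70.24] w 25.8 F [ 0.2 -0.3 -6.6] t 13.3 q7 0.4
n 6
[-24.0, 9.7, 0.0, -0.09, 0.07, -1.04]
[-24.2, 9.3, 0.0, -0.09, 0.07, -1.04]
[-24.3, 8.8, -0.0, -0.09, 0.07, -1.04]
[-24.5, 8.4, -0.0, -0.09, 0.07, -1.04]
[-24.6, 7.9, -0.0, -0.09, 0.07, -1.04]
[-24.8, 7.5, -0.1, -0.09, 0.07, -1.04]
```

>>> arm_command(targets=[[-24,9.5,0,0,0,-1],[-24,9,0,0,0,-1],[-24,9,0,0,0,-1],[-24,8.5,0,0,0,-1],[-25,8,0,0,0,-1],[-25,7.5,0,-0.5,0.4,-1.2],[0,0,0,0,0,0],[0,0,0,0,0,0]])

```text
clock: 14.15
position: [0.6227, 0.1006, 0.2499]
tool_rot: [-3.126, 0.006, 1.341]
force: [-0.3, 1.1, -5.8]
grip_width: 0.0254
```

```bash
python3 - <<'E'
from h import *
f=bot.grab_frame("side"); cv2.imwrite("pics/s6.png",cv2.resize(f["color"][110:240,260:420],None,fx=4,fy=4)[:,:,::-1])
plan(626.5,107,140,76.5,step=21)
E
```

```text
at [622.8 100.2 249.8] [-179.13    0.38   76.82] w 25.4 F [-0.4 -0.4 -6.1] t 14.2 q7 0.72
n 6
[1.4, 0.6, 18.3, -0.15, 0.06, 0.05]
[1.3, 0.6, 18.3, -0.15, 0.06, 0.05]
[1.3, 0.5, 18.3, -0.15, 0.06, 0.05]
[1.3, 0.5, 18.3, -0.15, 0.06, 0.05]
[1.3, 0.4, 18.3, -0.15, 0.06, 0.05]
[1.3, 0.4, 18.3, -0.15, 0.06, 0.05]
```

View pics/s6.png

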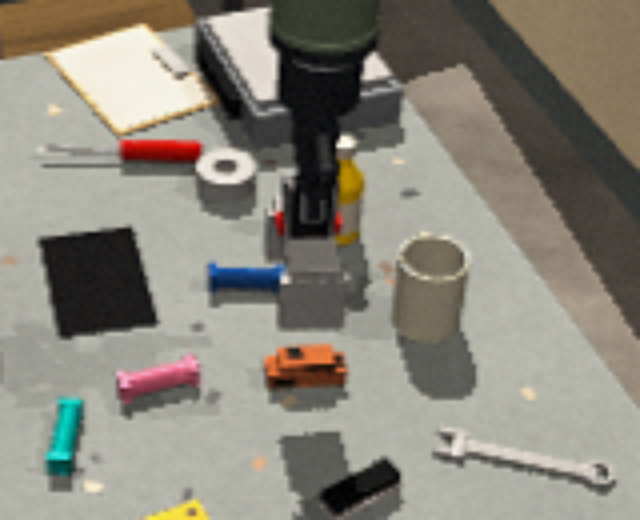

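The gauge hangs over the shoe (crop 306,367). Pin, carbon and brass are in place, and the mug is clear on the right. Lowering.

>>> arm_command(targets=[[1.3,0.5,18,0,0,0],[1.3,0.5,18,0,0,0],[1.3,0.5,18,0,0,0],[1.3,0.5,18,-0.4,0,0],[1.3,0.5,18,-0.4,0.3,0],[1.3,0.5,18,0,0,0],[0,0,0,0,0,0],[0,0,0,0,0,0]])

```text
clock: 15.0
position: [0.6248, 0.1136, 0.1348]
tool_rot: [-3.137, 0.0, 1.347]
force: [0.3, -0.7, -4.3]
grip_width: 0.0254
```

```bash
python3 - <<'E'
from h import *
plan(626.5,107,121,76.5,step=6)
E
```

```text
at [624.8 113.6 134.8] [-1.7974e+02  3.0000e-02  7.7180e+01] w 25.4 F [ 0.3 -0.7 -4.3] t 15.0 q7 0.63
n 3
[-2.0, 1.0, 4.6, -0.09, 0.01, 0.23]
[-2.0, 1.1, 4.6, -0.09, 0.01, 0.23]
[-2.0, 1.1, 4.6, -0.09, 0.01, 0.23]
```

>>> arm_command(targets=[[-3,1,0,-0.3,0,0.6],[-3,1,4,0,0,0],[0,0,4,0,0,0],[0,0,4,0,0,0],[0,0,0,0,0,0]])

```text
clock: 15.5
position: [0.6266, 0.1075, 0.1246]
tool_rot: [3.138, -0.001, 1.335]
force: [-0.4, -0.0, -3.7]
grip_width: 0.0252
```

>>> arm_command(targets=[[0,0,2,0,0,0],[0,0,2,0,0,0],[0,0,0,0,0,0]])

```text
clock: 15.8
position: [0.6267, 0.1075, 0.1204]
tool_rot: [3.137, -0.001, 1.335]
force: [0.1, -0.3, -4.2]
grip_width: 0.0253
```

>>> arm_command(targets=[[0,0,2,0,0,0],[0,0,2,0,0,0],[0,0,2,0,0,0]])

```text
clock: 16.1
position: [0.628, 0.1076, 0.117]
tool_rot: [3.134, -0.002, 1.335]
force: [-16.2, -7.4, 49.5]
grip_width: 0.0253
```

>>> arm_command(targets=[[0,0,2,0,0,0]])

```text
clock: 16.2
position: [0.6283, 0.1076, 0.1171]
tool_rot: [3.133, -0.001, 1.334]
force: [-15.1, -5.6, 35.5]
grip_width: 0.0252
```

>>> arm_command(targets=[[0,0,0,0,0,0],[0,0,0,0,0,0]])

```text
clock: 16.4
position: [0.6285, 0.1075, 0.118]
tool_rot: [3.132, -0.001, 1.334]
force: [-0.4, 0.9, -3.2]
grip_width: 0.0251
```

>>> arm_command(targets=[[0,0,0,0,0,0],[0,0,0,0,0,0],[0,0,0,0,0,0],[0,0,0,0,0,0],[0,0,0,0,0,0],[0,0,0,0,0,0],[0,0,0,0,0,0],[0,0,0,0,0,0]], grip=70)

```text
clock: 17.2
position: [0.6293, 0.1077, 0.1179]
tool_rot: [3.13, -0.002, 1.334]
force: [0.1, 0.4, 0.1]
grip_width: 0.0596
```

>>> arm_command(targets=[[0,0,0,0,0,0],[0,0,0,0,0,0],[0,0,0,0,0,0],[0,0,0,0,0,0],[0,0,0,0,0,0],[0,0,0,0,0,0],[0,0,0,0,0,0],[0,0,0,0,0,0]])

```text
clock: 18.0
position: [0.6293, 0.1078, 0.1179]
tool_rot: [3.13, -0.002, 1.334]
force: [0.8, -0.6, 0.3]
grip_width: 0.0597
```

>>> arm_command(targets=[[0,0,0,0,0,0],[0,0,0,0,0,0],[0,0,0,0,0,0],[0,0,0,0,0,0],[0,0,0,0,0,0],[0,0,0,0,0,0],[0,0,0,0,0,0],[0,0,0,0,0,0]])

```text
clock: 18.8
position: [0.6293, 0.1077, 0.1179]
tool_rot: [3.13, -0.002, 1.334]
force: [-0.5, -0.6, -0.6]
grip_width: 0.0599
```

```bash
python3 - <<'E'
from h import *
f=bot.grab_frame("side"); X=cloud(f); save(f,"s7.png")
x=(abs(X[...,0]-.627)<.06)&(abs(X[...,1]-.107)<.09)
H=hsv(f); st=x&(H[...,1]<60)&(H[...,2]>70)&(X[...,2]>.02)&(X[...,2]<.1); rd=x&(X[...,2]>.05)&hue(0,8,120,80)(H)|x&(X[...,2]>.05)&hue(170,180,120,80)(H)
print("steel z",np.nanpercentile(X[st][:,2],[5,50,90,97]).round(3),"pointer",X[rd].mean(0).round(3), rd.sum())
print("brass",blob(f,(270,210,345,260),hue(14,35),.018,.008)); print("shoe",blob(f,(300,180,365,215),hue(0,16),.034))
plan(628,107.6,117,76.5)
E
```

```text
steel z [0.025 0.063 0.077 0.079] pointer [0.614 0.103 0.116] 16
brass {'c': array([422.9, -51.4]), 'mean': array([422.6, -51.2]), 'size': array([85., 35.]), 'yaw': 8.6, 'pca': np.float64(6.8), 'zmed': 16.0, 'zmax': 20.3, 'n': 149}
shoe {'c': array([591.6, 101.5]), 'mean': array([592.7, 103.1]), 'size': array([53., 17.]), 'yaw': 69.3, 'pca': np.float64(61.4), 'zmed': 21.5, 'zmax': 59.6, 'n': 31}
at [629.3 107.8 117.9] [ 1.7935e+02 -1.0000e-01  7.6440e+01] w 59.7 F [ 0.2 -0.6  0.8] t 18.9 q7 0.6
n 1
[-0.5, -1.2, 0.9, 0.65, -0.1, -0.06]
```

>>> arm_command(targets=[[0,0,1,0.6,0,0],[0,0,0,0,0,0]])

```text
clock: 19.05
position: [0.6293, 0.1077, 0.1169]
tool_rot: [-3.142, -0.002, 1.334]
force: [0.0, -0.6, -0.1]
grip_width: 0.0597
```

>>> arm_command(targets=[[0,0,0,0,0,0],[0,0,0,0,0,0],[0,0,0,0,0,0],[0,0,0,0,0,0],[0,0,0,0,0,0],[0,0,0,0,0,0]], grip=0)

```text
clock: 19.65
position: [0.6293, 0.1075, 0.1168]
tool_rot: [-3.141, -0.002, 1.334]
force: [1.1, -0.4, 0.3]
grip_width: 0.0254
```

>>> arm_command(targets=[[0,0,-20,0,0,0],[0,0,-25,0,0,0],[0,0,-25,0,0,0],[0,0,-25,0,0,0],[0,0,-20,0,0,0],[0,0,0,0,0,0],[0,0,0,0,0,0]])

```text
clock: 20.35
position: [0.6267, 0.1066, 0.2312]
tool_rot: [-3.134, 0.002, 1.335]
force: [-0.3, 0.3, -7.3]
grip_width: 0.0255
```

```bash
sed -i 's|yaw=az+(yaw-az+90)%180-90 if abs((yaw-az+90)%180-90)<80 else cy|yaw=cy|' h.py; python3 - <<'E'
from h import *
g=bot.grab_frame("top")
print("shoe",blob(g,(265,150,315,200),hue(0,16),.034))
print("brass",blob(g,(315,210,372,270),hue(14,35),.018,.008))
plan(425.6,-47.7,225,97,step=32)
E
```

```text
shoe {'c': array([613.2, 110. ]), 'mean': array([611.9, 109.6]), 'size': array([55., 32.]), 'yaw': 167.0, 'pca': np.float64(162.0), 'zmed': 32.4, 'zmax': 36.3, 'n': 153}
brass {'c': array([425.6, -47.7]), 'mean': array([425.8, -47.7]), 'size': array([83., 28.]), 'yaw': 6.6, 'pca': np.float64(6.9), 'zmed': 18.0, 'zmax': 21.3, 'n': 232}
at [626.8 106.7 231.1] [-1.7956e+02  9.0000e-02  7.6490e+01] w 25.4 F [ 0.7  0.2 -5.5] t 20.4 q7 0.7
n 8
[-24.6, -19.9, 1.0, -0.06, 0.0, -2.56]
[-23.7, -21.0, 0.9, -0.06, 0.0, -2.56]
[-22.8, -22.1, 0.9, -0.06, 0.0, -2.56]
[-21.8, -23.1, 0.9, -0.06, 0.0, -2.56]
[-20.7, -24.0, 0.9, -0.06, 0.0, -2.56]
[-19.6, -24.9, 0.8, -0.06, 0.0, -2.56]
[-18.5, -25.8, 0.8, -0.06, 0.0, -2.56]
[-17.3, -26.6, 0.8, -0.06, 0.0, -2.56]
```

>>> arm_command(targets=[[-25,-20,1,0,0,-2.6],[-24,-21,1,0,0,-2.6],[-23,-22,1,0,0,-2.6],[-22,-23,1,0,0,-2.6],[-21,-24,1,0,0,-2.6],[-20,-25,1,-0.2,0,-2.6],[-18,-26,1,-0.2,0,-2.6],[-17,-26,1,0,0,-2.6]])

```text
clock: 21.2
position: [0.4164, -0.0527, 0.2141]
tool_rot: [-3.129, -0.007, 1.717]
force: [0.7, -1.3, -6.1]
grip_width: 0.0257
```

>>> arm_command(targets=[[0,0,0,0,0,0],[0,0,0,0,0,0]])

```text
clock: 21.4
position: [0.4122, -0.0561, 0.2122]
tool_rot: [-3.124, -0.006, 1.714]
force: [0.8, -0.2, -6.7]
grip_width: 0.0253
```

```bash
python3 - <<'E'
from h import *
plan(425.6,-47.7,150,97,step=21)
E
```

```text
at [412.2 -56.1 212.2] [-179.01   -0.36   98.2 ] w 25.3 F [ 0.8 -0.2 -6.7] t 21.4 q7 1.3
n 4
[1.5, 3.9, 15.5, -0.25, -0.09, 0.3]
[1.5, 3.8, 15.5, -0.25, -0.09, 0.3]
[1.6, 3.7, 15.5, -0.25, -0.09, 0.3]
[1.6, 3.7, 15.5, -0.25, -0.09, 0.3]
```

>>> arm_command(targets=[[1.5,4,15,-0.3,-0.1,0.3],[1.5,4,15,-0.3,-0.1,0.3],[1.5,4,15,-0.3,-0.1,0.3],[1.5,3.5,15,-0.2,0,0.3],[0,0,0,0,0,0],[0,0,0,0,0,0]])

```text
clock: 22.0
position: [0.4275, -0.0449, 0.1478]
tool_rot: [3.141, -0.005, 1.694]
force: [0.5, 0.7, -6.6]
grip_width: 0.0254
```

```bash
python3 - <<'E'
from h import *
plan(425.6,-47.7,122,97,step=8)
E
```

```text
at [427.5 -44.9 147.8] [179.97  -0.26  97.05] w 25.4 F [ 0.5  0.7 -6.6] t 22.0 q7 1.12
n 4
[-0.7, -0.6, 6.5, 0.01, -0.07, 0.01]
[-0.7, -0.6, 6.5, 0.01, -0.07, 0.01]
[-0.7, -0.6, 6.5, 0.01, -0.07, 0.01]
[-0.7, -0.6, 6.5, 0.01, -0.07, 0.01]
```

>>> arm_command(targets=[[-0.7,-0.6,6.5,0,0,0],[-0.7,-0.6,6.5,0,0,0],[-0.7,-0.6,6.5,0,0,0],[-0.7,-0.6,6,0,0,0],[0,0,0,0,0,0]])

```text
clock: 22.5
position: [0.4262, -0.0483, 0.1215]
tool_rot: [3.139, -0.004, 1.693]
force: [-0.5, 0.6, -3.4]
grip_width: 0.0257
```

>>> arm_command(targets=[[0,0,2,0,0,0],[0,0,2,0,0,0],[0,0,1,0,0,0]])

```text
clock: 22.8
position: [0.4264, -0.0481, 0.1167]
tool_rot: [3.139, -0.004, 1.693]
force: [-9.0, -0.8, 41.0]
grip_width: 0.0256
```

Soles are on the counter. Relax, release and dwell.

>>> arm_command(targets=[[0,0,0,0,0,0],[0,0,0,0,0,0]])

```text
clock: 23.0
position: [0.4264, -0.0482, 0.1169]
tool_rot: [3.138, -0.003, 1.693]
force: [-0.7, 0.5, -5.1]
grip_width: 0.0257
```

>>> arm_command(targets=[[0,0,0,0,0,0],[0,0,0,0,0,0],[0,0,0,0,0,0],[0,0,0,0,0,0],[0,0,0,0,0,0],[0,0,0,0,0,0],[0,0,0,0,0,0],[0,0,0,0,0,0]], grip=70)

```text
clock: 23.8
position: [0.4273, -0.0482, 0.1174]
tool_rot: [3.136, -0.003, 1.693]
force: [-0.0, -1.0, 1.4]
grip_width: 0.0598
```

>>> arm_command(targets=[[0,0,0,0,0,0],[0,0,0,0,0,0],[0,0,0,0,0,0],[0,0,0,0,0,0],[0,0,0,0,0,0],[0,0,0,0,0,0],[0,0,0,0,0,0],[0,0,0,0,0,0]])

```text
clock: 24.6
position: [0.4274, -0.0482, 0.1174]
tool_rot: [3.136, -0.003, 1.693]
force: [-0.4, 0.5, 0.5]
grip_width: 0.0598
```

>>> arm_command(targets=[[0,0,0,0,0,0],[0,0,0,0,0,0],[0,0,0,0,0,0],[0,0,0,0,0,0],[0,0,0,0,0,0],[0,0,0,0,0,0],[0,0,0,0,0,0],[0,0,0,0,0,0]])

```text
clock: 25.4
position: [0.4274, -0.0482, 0.1174]
tool_rot: [3.136, -0.003, 1.693]
force: [0.4, 0.4, 0.2]
grip_width: 0.0598
```

```bash
python3 - <<'E'
from h import *
plan(426.4,-48,117,97)
f=bot.grab_frame("side"); X=cloud(f); save(f,"s8.png"); g=bot.grab_frame("top"); save(g,"t8.png")
for n,q in(("s",f),("t",g)):
    print("shoe",n,blob(q,(300,180,365,215) if n=="s" else (265,150,315,200),hue(0,16),.034))
print("pin",blob(g,(225,165,262,205),hue(100,125),.018))
print("carbon",blob(g,(330,160,360,200),dark(60),.024,.010))
cv2.imwrite("pics/s8c.png",np.hstack([cv2.resize(f["color"][150:290,250:430],None,fx=2.2,fy=2.2),cv2.resize(g["color"][150:290,230:410],None,fx=2.2,fy=2.2)])[:,:,::-1])
E
```

```text
at [427.4 -48.2 117.4] [ 1.797e+02 -1.600e-01  9.702e+01] w 59.8 F [0.4 0.4 0.2] t 25.4 q7 1.05
n 1
[0.3, -0.9, 0.4, 0.3, -0.16, 0.02]
shoe s {'c': array([623.9,  93.7]), 'mean': array([623.2,  92. ]), 'size': array([82., 59.]), 'yaw': 161.4, 'pca': np.float64(170.6), 'zmed': 23.9, 'zmax': 35.0, 'n': 177}
shoe t {'c': array([626.7, 106.9]), 'mean': array([626.4, 106.6]), 'size': array([83., 32.]), 'yaw': 165.8, 'pca': np.float64(166.4), 'zmed': 32.4, 'zmax': 36.3, 'n': 238}
pin {'c': array([621.2, 262.9]), 'mean': array([621.3, 263. ]), 'size': array([84., 26.]), 'yaw': 160.5, 'pca': np.float64(159.6), 'zmed': 22.5, 'zmax': 25.8, 'n': 184}
carbon {'c': array([620.1, -66.2]), 'mean': array([619.4, -66.6]), 'size': array([80., 25.]), 'yaw': 14.0, 'pca': np.float64(14.2), 'zmed': 24.2, 'zmax': 27.2, 'n': 184}
```

View pics/s8c.png

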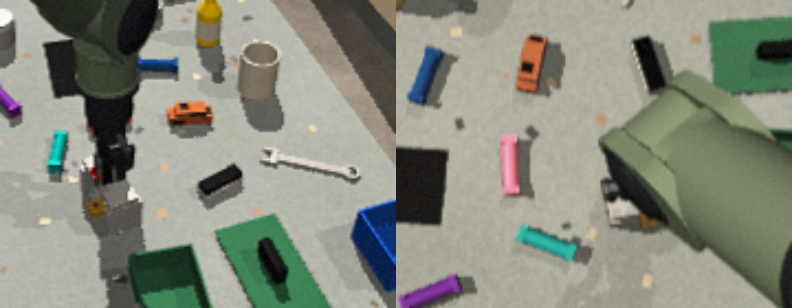

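The gauge stands squarely over the brass pad (crop 105,200), and nothing else has moved. Next is the carbon strip.

>>> arm_command(targets=[[0,0,0,0.3,-0.2,0],[0,0,0,0,0,0],[0,0,0,0,0,0],[0,0,0,0,0,0],[0,0,0,0,0,0],[0,0,0,0,0,0],[0,0,0,0,0,0]], grip=0)

```text
clock: 26.2
position: [0.4273, -0.0481, 0.1175]
tool_rot: [-3.141, 0.001, 1.693]
force: [-1.1, -0.9, 2.4]
grip_width: 0.0254
```

>>> arm_command(targets=[[0,0,-20,0,0,0],[0,0,-25,0,0,0],[0,0,-25,0,0,0],[0,0,-20,0,0,0],[0,0,0,0,0,0],[0,0,0,0,0,0]])

```text
clock: 26.8
position: [0.4252, -0.0482, 0.2081]
tool_rot: [-3.136, -0.001, 1.694]
force: [-0.5, 0.8, -6.5]
grip_width: 0.0252
```

```bash
python3 - <<'E'
from h import *
plan(620,-66.3,215,104,step=30)
E
```

```text
at [425.2 -48.2 208.1] [-1.7966e+02 -4.0000e-02  9.7050e+01] w 25.2 F [-0.5  0.8 -6.5] t 26.8 q7 1.24
n 7
[-6.0, 27.3, -1.1, -0.05, -0.01, -0.99]
[-6.5, 27.2, -1.1, -0.05, -0.01, -0.99]
[-6.9, 27.1, -1.1, -0.05, -0.01, -0.99]
[-7.4, 27.0, -1.1, -0.05, -0.01, -0.99]
[-7.9, 26.8, -1.1, -0.05, -0.01, -0.99]
[-8.3, 26.7, -1.0, -0.05, -0.01, -0.99]
[-8.8, 26.5, -1.0, -0.05, -0.01, -0.99]
```

>>> arm_command(targets=[[-6,27,-1,0,0,-1],[-6.5,27,-1,0,0,-1],[-7,27,-1,0,0,-1],[-7.5,27,-1,0,0,-1],[-8,27,-1,0,0,-1],[-8,27,-1,-0.3,0,-1],[-9,26,-1,0,0,-1],[0,0,0,0,0,0]])

```text
clock: 27.6
position: [0.6218, -0.0681, 0.1975]
tool_rot: [-3.124, -0.002, 1.821]
force: [-1.3, 0.9, -6.2]
grip_width: 0.0255
```

```bash
python3 - <<'E'
from h import *
plan(620,-66.3,150,104,step=21)
E
```

```text
at [621.8 -68.1 197.5] [-1.7899e+02 -1.3000e-01  1.0431e+02] w 25.5 F [-1.3  0.9 -6.2] t 27.6 q7 1.38
n 3
[0.7, -0.1, 15.8, -0.34, -0.04, 0.1]
[0.7, -0.2, 15.8, -0.34, -0.04, 0.1]
[0.7, -0.3, 15.8, -0.34, -0.04, 0.1]
```

>>> arm_command(targets=[[0.7,0,16,-0.3,0,0],[0.7,0,16,-0.4,0,0.3],[0.7,0,16,-0.3,0,0],[0,0,0,0,0,0],[0,0,0,0,0,0]])

```text
clock: 28.1
position: [0.617, -0.0646, 0.1388]
tool_rot: [-3.131, -0.005, 1.817]
force: [0.6, -0.0, -5.7]
grip_width: 0.0255
```

```bash
python3 - <<'E'
from h import *
plan(620,-66.3,122,104,step=8)
E
```

```text
at [617.  -64.6 138.8] [-179.41   -0.27  104.11] w 25.5 F [ 0.6 -0.  -5.7] t 28.1 q7 1.32
n 3
[-0.8, 0.9, 5.6, -0.2, -0.09, 0.04]
[-0.8, 0.9, 5.6, -0.2, -0.09, 0.04]
[-0.8, 0.9, 5.6, -0.2, -0.09, 0.04]
```

>>> arm_command(targets=[[-0.8,1,5.5,-0.3,0,0],[-0.8,1,5.5,-0.3,0,0],[-0.8,1,5.5,0,0,0],[0,0,0,0,0,0]])

```text
clock: 28.5
position: [0.621, -0.0662, 0.122]
tool_rot: [3.14, -0.004, 1.817]
force: [0.0, 1.3, -4.2]
grip_width: 0.0256
```

>>> arm_command(targets=[[0,0,2,0,0,0],[0,0,2,0,0,0],[0,0,1,0,0,0]])

```text
clock: 28.8
position: [0.6217, -0.0659, 0.1177]
tool_rot: [3.138, -0.004, 1.817]
force: [-2.2, 2.9, 11.4]
grip_width: 0.0255
```

>>> arm_command(targets=[[0,0,1,0,0,0],[0,0,0,0,0,0],[0,0,0,0,0,0]])

```text
clock: 29.1
position: [0.622, -0.0658, 0.1181]
tool_rot: [3.137, -0.003, 1.817]
force: [-0.9, 0.5, -4.1]
grip_width: 0.0256
```

>>> arm_command(targets=[[0,0,0,0,0,0],[0,0,0,0,0,0],[0,0,0,0,0,0],[0,0,0,0,0,0],[0,0,0,0,0,0],[0,0,0,0,0,0],[0,0,0,0,0,0],[0,0,0,0,0,0]], grip=70)

```text
clock: 29.9
position: [0.6231, -0.0658, 0.1188]
tool_rot: [3.135, -0.002, 1.817]
force: [-1.2, 0.1, 0.4]
grip_width: 0.0597
```

>>> arm_command(targets=[[0,0,0,0,0,0],[0,0,0,0,0,0],[0,0,0,0,0,0],[0,0,0,0,0,0],[0,0,0,0,0,0],[0,0,0,0,0,0],[0,0,0,0,0,0],[0,0,0,0,0,0]])

```text
clock: 30.7
position: [0.6231, -0.0658, 0.1188]
tool_rot: [3.135, -0.002, 1.817]
force: [-0.1, -1.0, 0.1]
grip_width: 0.0601
```

>>> arm_command(targets=[[0,0,0,0,0,0],[0,0,0,0,0,0],[0,0,0,0,0,0],[0,0,0,0,0,0],[0,0,0,0,0,0],[0,0,0,0,0,0],[0,0,0,0,0,0],[0,0,0,0,0,0]])

```text
clock: 31.5
position: [0.6231, -0.0658, 0.1188]
tool_rot: [3.135, -0.002, 1.817]
force: [-0.8, -0.4, 0.1]
grip_width: 0.0599
```

```bash
python3 - <<'E'
from h import *
plan(621,-66,117,104)
f=bot.grab_frame("side"); save(f,"s9.png"); g=bot.grab_frame("top"); save(g,"t9.png")
print("shoe",blob(g,(265,150,315,200),hue(0,16),.034))
print("pin",blob(g,(225,165,262,205),hue(100,125),.018))
print("brass",blob(g,(315,210,372,270),hue(14,35),.018,.008))
cv2.imwrite("pics/s9c.png",np.hstack([cv2.resize(f["color"][150:290,250:430],None,fx=2.2,fy=2.2),cv2.resize(g["color"][150:290,230:410],None,fx=2.2,fy=2.2)])[:,:,::-1])
E
```

```text
at [623.1 -65.8 118.8] [ 1.7961e+02 -1.2000e-01  1.0409e+02] w 59.9 F [-0.8 -0.4  0.1] t 31.5 q7 1.3
n 1
[0.4, -2.1, 1.8, 0.39, -0.12, 0.09]
shoe {'c': array([626.6, 106.6]), 'mean': array([626.1, 106.6]), 'size': array([83., 32.]), 'yaw': 166.2, 'pca': np.float64(167.0), 'zmed': 32.3, 'zmax': 36.8, 'n': 240}
pin {'c': array([621.7, 262.8]), 'mean': array([621.8, 263.1]), 'size': array([83., 26.]), 'yaw': 160.5, 'pca': np.float64(159.8), 'zmed': 22.6, 'zmax': 25.3, 'n': 182}
brass {'c': array([425.6, -47.7]), 'mean': array([425.9, -47.7]), 'size': array([83., 28.]), 'yaw': 6.6, 'pca': np.float64(6.9), 'zmed': 17.9, 'zmax': 20.9, 'n': 231}
```

View pics/s9c.png

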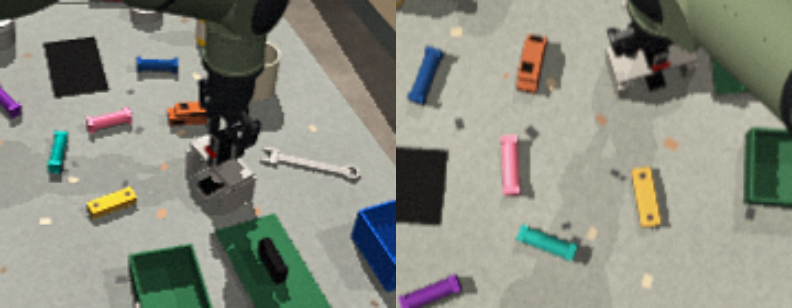

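The gauge stands over the carbon strip (crop 218,180), with its end visible between the legs. Pin, shoe and brass are unmoved. Back to the pin.

>>> arm_command(targets=[[0,0,0,0.4,0,0],[0,0,0,0,0,0],[0,0,0,0,0,0],[0,0,0,0,0,0],[0,0,0,0,0,0],[0,0,0,0,0,0],[0,0,0,0,0,0]], grip=0)

```text
clock: 32.3
position: [0.623, -0.0657, 0.1189]
tool_rot: [-3.141, -0.002, 1.817]
force: [0.7, -0.3, -0.1]
grip_width: 0.0257
```

>>> arm_command(targets=[[0,0,-20,0,0,0],[0,0,-25,0,0,0],[0,0,-25,0,0,0],[0,0,-25,0,0,0],[0,0,0,0,0,0],[0,0,0,0,0,0]])

```text
clock: 32.9
position: [0.6208, -0.0668, 0.2128]
tool_rot: [-3.134, -0.004, 1.817]
force: [-0.8, -0.3, -6.9]
grip_width: 0.0257
```

```bash
python3 - <<'E'
from h import *
plan(621.5,263,222,70,step=34)
E
```

```text
at [620.8 -66.8 212.8] [-179.55   -0.23  104.1 ] w 25.7 F [-0.8 -0.3 -6.9] t 32.9 q7 1.38
n 10
[32.0, 8.1, -0.9, -0.05, -0.01, 3.41]
[32.4, 6.2, -0.9, -0.05, -0.01, 3.41]
[32.7, 4.2, -0.9, -0.05, -0.01, 3.41]
[32.9, 2.3, -0.9, -0.05, -0.01, 3.41]
[33.0, 0.3, -0.9, -0.05, -0.01, 3.41]
[32.9, -1.6, -0.9, -0.05, -0.01, 3.41]
[32.8, -3.6, -0.9, -0.05, -0.01, 3.41]
[32.5, -5.5, -0.9, -0.05, -0.01, 3.41]
[32.1, -7.5, -0.9, -0.05, -0.01, 3.41]
[31.6, -9.4, -0.9, -0.05, -0.01, 3.41]
```

>>> arm_command(targets=[[32,8,-1,0,0,3.4],[32,6,-1,0,0,3.4],[33,4,-1,0,0,3.4],[33,2,-1,0,0,3.4],[33,0,-1,0,0,3.4],[33,-2,-1,0,0,3.4],[33,-4,-1,0,0,3.4]])

```text
clock: 33.6
position: [0.6179, 0.1634, 0.2063]
tool_rot: [-3.119, 0.008, 1.376]
force: [0.9, -0.5, -6.2]
grip_width: 0.0254
```

>>> arm_command(targets=[[32,-6,-1,0,0,3.4],[32,-7,-1,0,0,3.4],[32,-9,-1,0,0,3.4],[0,0,0,0,0,0],[0,0,0,0,0,0]])

```text
clock: 34.1
position: [0.6162, 0.2704, 0.1986]
tool_rot: [-3.113, 0.019, 1.196]
force: [0.9, -1.2, -6.4]
grip_width: 0.0257
```

```bash
python3 - <<'E'
from h import *
f=bot.grab_frame("side"); save(f,"s10.png"); b=(290,150,340,195)
print(blob(f,b,hue(100,125),.018)); print("ref",blob(dict(np.load("side0.npz")),b,hue(100,125),.018))
plan(621.5,263,150,70,step=21)
E
```

```text
{'c': array([618.7, 260.1]), 'mean': array([620.1, 259.7]), 'size': array([81., 41.]), 'yaw': 161.5, 'pca': np.float64(159.3), 'zmed': 20.2, 'zmax': 26.1, 'n': 100}
ref {'c': array([618.7, 260.1]), 'mean': array([620.1, 259.7]), 'size': array([81., 41.]), 'yaw': 161.5, 'pca': np.float64(159.3), 'zmed': 18.6, 'zmax': 25.3, 'n': 100}
at [615.9 270.8 198.7] [-178.31    1.05   68.54] w 25.2 F [-0.1  1.2 -7.7] t 34.1 q7 0.34
n 3
[-1.5, 3.2, 16.2, -0.57, 0.34, -0.49]
[-1.6, 3.0, 16.2, -0.57, 0.34, -0.49]
[-1.7, 2.8, 16.2, -0.57, 0.34, -0.49]
```

>>> arm_command(targets=[[-1.5,3,16,-0.6,0.3,-0.5],[-1.5,3,16,-0.6,0.3,-0.5],[-1.5,3,16,-0.6,0.3,-0.5],[0,0,0,0,0,0],[0,0,0,0,0,0]])

```text
clock: 34.65
position: [0.6215, 0.2583, 0.1459]
tool_rot: [3.141, 0.006, 1.221]
force: [0.3, 1.0, -6.0]
grip_width: 0.0253
```

```bash
python3 - <<'E'
from h import *
plan(621.5,263,123,70,step=8)
E
```

```text
at [621.5 258.3 145.9] [179.99   0.32  69.94] w 25.3 F [ 0.3  1.  -6. ] t 34.6 q7 0.34
n 3
[1.5, -0.6, 7.6, 0.0, 0.11, -0.02]
[1.5, -0.6, 7.6, 0.0, 0.11, -0.02]
[1.5, -0.6, 7.6, 0.0, 0.11, -0.02]
```

>>> arm_command(targets=[[1.5,-0.6,7.5,0,0.3,0],[1.5,-0.6,7.5,0,0,0],[1.5,-0.6,7,0,0,0],[0,0,0,0,0,0]])

```text
clock: 35.05
position: [0.6223, 0.263, 0.1238]
tool_rot: [3.14, -0.001, 1.219]
force: [0.0, -0.5, -4.1]
grip_width: 0.025
```

>>> arm_command(targets=[[0,0,2,0,0,0],[0,0,2,0,0,0],[0,0,1,0,0,0]])

```text
clock: 35.35
position: [0.6225, 0.2634, 0.1189]
tool_rot: [3.14, -0.001, 1.219]
force: [-1.1, -0.2, -0.9]
grip_width: 0.0254
```

>>> arm_command(targets=[[0,0,2,0,0,0],[0,0,0,0,0,0],[0,0,0,0,0,0]])

```text
clock: 35.65
position: [0.6229, 0.2638, 0.1198]
tool_rot: [3.138, -0.002, 1.219]
force: [-0.1, -1.0, -4.1]
grip_width: 0.0256
```

>>> arm_command(targets=[[0,0,0,0,0,0],[0,0,0,0,0,0],[0,0,0,0,0,0],[0,0,0,0,0,0],[0,0,0,0,0,0],[0,0,0,0,0,0],[0,0,0,0,0,0],[0,0,0,0,0,0]], grip=70)

```text
clock: 36.45
position: [0.6236, 0.2648, 0.1205]
tool_rot: [3.137, -0.005, 1.219]
force: [-0.3, 0.0, -0.5]
grip_width: 0.0596
```

>>> arm_command(targets=[[0,0,0,0,0,0],[0,0,0,0,0,0],[0,0,0,0,0,0],[0,0,0,0,0,0],[0,0,0,0,0,0],[0,0,0,0,0,0],[0,0,0,0,0,0],[0,0,0,0,0,0]])

```text
clock: 37.25
position: [0.6236, 0.2647, 0.1205]
tool_rot: [3.137, -0.004, 1.219]
force: [-0.4, 0.2, 0.3]
grip_width: 0.0598
```

>>> arm_command(targets=[[0,0,0,0,0,0],[0,0,0,0,0,0],[0,0,0,0,0,0],[0,0,0,0,0,0],[0,0,0,0,0,0],[0,0,0,0,0,0],[0,0,0,0,0,0],[0,0,0,0,0,0]])

```text
clock: 38.05
position: [0.6236, 0.2648, 0.1205]
tool_rot: [3.137, -0.005, 1.219]
force: [0.4, 0.2, 0.3]
grip_width: 0.0599
```

```bash
python3 - <<'E'
from h import *
plan(622,263,117,70)
f=bot.grab_frame("side"); X=cloud(f); save(f,"s11.png"); cv2.imwrite("pics/s11c.png",cv2.resize(f["color"][110:230,240:420],None,fx=3,fy=3)[:,:,::-1])
E
```

```text
at [623.6 264.8 120.5] [179.71  -0.26  69.85] w 59.9 F [0.4 0.2 0.3] t 38.0 q7 0.31
n 1
[-2.2, -0.9, 3.5, 0.29, -0.26, -0.15]
```

View pics/s11c.png

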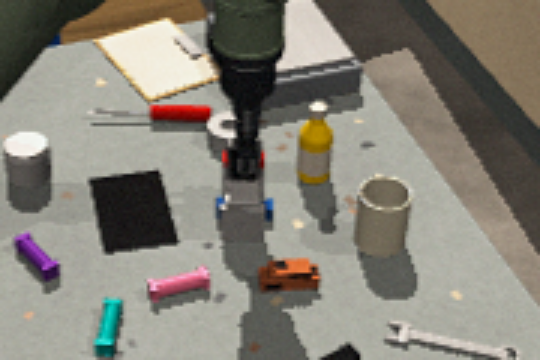

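The pin shows evenly on both sides of the standing gauge (crop 222,208 and 268,208). Now I'll return it to the mat, centred at (466.5, 324.8) with yaw 83.

>>> arm_command(targets=[[0,0,1,0.3,-0.2,0],[0,0,0,0,0,0],[0,0,0,0,0,0],[0,0,0,0,0,0],[0,0,0,0,0,0],[0,0,0,0,0,0],[0,0,0,0,0,0]], grip=0)

```text
clock: 38.8
position: [0.6236, 0.2645, 0.1194]
tool_rot: [-3.141, -0.0, 1.219]
force: [-0.5, -0.9, 0.8]
grip_width: 0.0253
```

>>> arm_command(targets=[[0,0,-20,0,0,0],[0,0,-25,0,0,0],[0,0,-25,0,0,0],[0,0,-15,0,0,0],[0,0,0,0,0,0],[0,0,0,0,0,0]])

```text
clock: 39.4
position: [0.6219, 0.2634, 0.2029]
tool_rot: [-3.136, 0.004, 1.22]
force: [-0.4, 0.3, -6.6]
grip_width: 0.0252
```

```bash
python3 - <<'E'
from h import *
plan(466.5,324.8,200,83.2,step=26)
E
```

```text
at [621.9 263.4 202.9] [-179.69    0.25   69.88] w 25.2 F [-0.4  0.3 -6.6] t 39.4 q7 0.37
n 7
[0.6, -23.9, 0.5, -0.05, 0.03, -1.9]
[1.4, -23.8, 0.5, -0.05, 0.03, -1.9]
[2.2, -23.8, 0.5, -0.05, 0.03, -1.9]
[3.0, -23.7, 0.5, -0.05, 0.03, -1.9]
[3.8, -23.6, 0.5, -0.05, 0.03, -1.9]
[4.5, -23.4, 0.4, -0.05, 0.03, -1.9]
[5.3, -23.3, 0.4, -0.05, 0.03, -1.9]
```

>>> arm_command(targets=[[1,-24,0,0,0,-1.9],[1,-24,0,0,0,-1.9],[2,-24,0,0,0,-1.9],[3,-24,0,0,0,-1.9],[4,-23,0,0,0,-1.9],[4.5,-23,0,0,0,-1.9],[5,-23,0,0,0,-1.9],[0,0,0,0,0,0]])

```text
clock: 40.2
position: [0.4579, 0.3227, 0.1929]
tool_rot: [-3.124, 0.01, 1.461]
force: [1.3, -0.3, -6.8]
grip_width: 0.0249
```

```bash
python3 - <<'E'
from h import *
plan(466.5,324.8,145,83.2,step=16)
E
```

```text
at [457.9 322.7 192.9] [-179.01    0.59   83.69] w 24.9 F [ 1.3 -0.3 -6.8] t 40.2 q7 0.31
n 4
[0.9, 2.3, 11.9, -0.25, 0.15, 0.12]
[0.8, 2.2, 11.9, -0.25, 0.15, 0.12]
[0.8, 2.2, 12.0, -0.25, 0.15, 0.12]
[0.8, 2.1, 12.0, -0.25, 0.15, 0.12]
```

>>> arm_command(targets=[[0.8,2.2,12,-0.3,0.2,0],[0.8,2.2,12,-0.3,0.2,0],[0.8,2.2,12,-0.2,0.2,0],[0.8,2.2,12,-0.2,0,0],[0,0,0,0,0,0],[0,0,0,0,0,0]])

```text
clock: 40.8
position: [0.4676, 0.3227, 0.1363]
tool_rot: [-3.14, 0.002, 1.458]
force: [0.1, -0.2, -6.4]
grip_width: 0.0256
```

```bash
python3 - <<'E'
from h import *
plan(466.5,324.8,125,83.2,step=6)
E
```

```text
at [467.6 322.7 136.3] [-1.7988e+02  1.3000e-01  8.3530e+01] w 25.6 F [ 0.1 -0.2 -6.4] t 40.8 q7 0.25
n 2
[1.0, -0.7, 5.6, -0.06, 0.06, 0.16]
[1.0, -0.7, 5.6, -0.06, 0.06, 0.16]
```

Contact is expected at TCP z ≈ 122.

>>> arm_command(targets=[[1,-0.7,5.5,0,0,0],[1,-0.7,5.5,0,0,0],[0,0,2,0,0,0],[0,0,1,0,0,0]])

```text
clock: 41.2
position: [0.4669, 0.3252, 0.1222]
tool_rot: [-3.141, 0.002, 1.457]
force: [-5.4, -9.9, 22.5]
grip_width: 0.0257
```

>>> arm_command(targets=[[0,0,1.5,0,0,0]])

```text
clock: 41.3
position: [0.467, 0.3251, 0.1221]
tool_rot: [3.141, 0.002, 1.457]
force: [-10.9, -15.8, 44.1]
grip_width: 0.0255
```

>>> arm_command(targets=[[0,0,0,0,0,0],[0,0,0,0,0,0]])

```text
clock: 41.5
position: [0.4673, 0.3253, 0.1231]
tool_rot: [3.14, 0.002, 1.457]
force: [-0.6, -0.1, -6.2]
grip_width: 0.0252
```

>>> arm_command(targets=[[0,0,0,0,0,0],[0,0,0,0,0,0],[0,0,0,0,0,0],[0,0,0,0,0,0],[0,0,0,0,0,0],[0,0,0,0,0,0],[0,0,0,0,0,0]], grip=100)

```text
clock: 42.2
position: [0.468, 0.3263, 0.1239]
tool_rot: [3.138, -0.0, 1.457]
force: [-0.2, -0.4, -0.2]
grip_width: 0.0855
```

>>> arm_command(targets=[[0,0,-15,0,0,0],[0,0,-25,0,0,0],[0,0,-30,0,0,0],[0,0,0,0,0,0],[0,0,0,0,0,0]])

```text
clock: 42.7
position: [0.4674, 0.3267, 0.1999]
tool_rot: [3.139, -0.001, 1.458]
force: [0.4, 0.0, -0.6]
grip_width: 0.0849
```

```bash
python3 - <<'E'
from h import *
f=bot.grab_frame("side"); g=bot.grab_frame("top"); X=cloud(f)
print("s bridge",hull(X,hsv(f)[...,2]>70,(.06,.09),(.38,.56,.22,.42)))
print("shoe",blob(g,(255,140,325,210),hue(0,16),.034)); print("shoe s",blob(f,(300,170,365,225),hue(0,16),.034))
print("carbon",blob(g,(320,150,370,210),dark(60),.024,.010))
print("brass",blob(g,(315,210,372,270),hue(14,35),.018,.008))
plan(626.6,106.8,190,76.5,step=34)
E
```

```text
s bridge (array([456.5, 291.7]), array([62., 59.]), 173.8, 136, array([455.6, 285.4]))
shoe {'c': array([626.6, 106.8]), 'mean': array([626.4, 106.6]), 'size': array([83., 32.]), 'yaw': 166.1, 'pca': np.float64(166.7), 'zmed': 31.8, 'zmax': 36.1, 'n': 242}
shoe s {'c': array([623.9,  93.7]), 'mean': array([623.5,  92.1]), 'size': array([82., 59.]), 'yaw': 161.4, 'pca': np.float64(169.4), 'zmed': 22.9, 'zmax': 34.9, 'n': 173}
carbon {'c': array([620.1, -66.2]), 'mean': array([619.8, -66.5]), 'size': array([80., 25.]), 'yaw': 14.0, 'pca': np.float64(13.9), 'zmed': 24.1, 'zmax': 26.8, 'n': 182}
brass None
at [467.3 326.8 199.3] [ 1.7985e+02 -5.0000e-02  8.3550e+01] w 85.7 F [-0.1  0.1 -0.3] t 42.8 q7 0.31
n 8
[-25.1, 22.9, 1.2, 0.02, -0.01, 0.88]
[-24.7, 23.3, 1.2, 0.02, -0.01, 0.88]
[-24.4, 23.6, 1.2, 0.02, -0.01, 0.88]
[-24.0, 24.0, 1.2, 0.02, -0.01, 0.88]
[-23.6, 24.4, 1.2, 0.02, -0.01, 0.88]
[-23.3, 24.7, 1.2, 0.02, -0.01, 0.88]
[-22.9, 25.1, 1.2, 0.02, -0.01, 0.88]
[-22.5, 25.4, 1.2, 0.02, -0.01, 0.88]
```

>>> arm_command(targets=[[-25,23,1,0,0,0.9],[-25,23,1,0,0,0.9],[-24,24,1,0,0,0.9],[-24,24,1,0,0,0.9],[-24,24,1,0,0,0.9],[-23,25,1,0,0,0.9],[-23,25,1,0,0,0.9],[-22,25,1,0,0,0.9]])

```text
clock: 43.6
position: [0.627, 0.1034, 0.1862]
tool_rot: [-3.136, 0.001, 1.338]
force: [-0.0, 0.4, -1.0]
grip_width: 0.0853
```

>>> arm_command(targets=[[0,0,0,0,0,0],[0,0,0,0,0,0]])

```text
clock: 43.8
position: [0.6284, 0.0984, 0.1838]
tool_rot: [-3.134, 0.003, 1.332]
force: [0.3, 1.1, -0.2]
grip_width: 0.0855
```

```bash
python3 - <<'E'
from h import *
plan(626.6,106.8,70,76.5,step=24)
E
```

```text
at [628.4  98.4 183.8] [-1.7956e+02  1.6000e-01  7.6300e+01] w 85.5 F [ 0.3  1.1 -0.2] t 43.8 q7 0.68
n 5
[1.6, -0.6, 22.8, -0.09, 0.03, -0.04]
[1.6, -0.6, 22.8, -0.09, 0.03, -0.04]
[1.6, -0.6, 22.8, -0.09, 0.03, -0.04]
[1.6, -0.7, 22.8, -0.09, 0.03, -0.04]
[1.6, -0.7, 22.8, -0.09, 0.03, -0.04]
```

>>> arm_command(targets=[[1.5,-0.6,23,0,0,0],[1.5,-0.6,23,-0.2,0,0],[1.5,-0.6,23,-0.2,0,0],[1.5,-0.6,23,0,0,0],[1.5,-0.6,20,0,0,0],[0,0,0,0,0,0],[0,0,0,0,0,0]])

```text
clock: 44.5
position: [0.6227, 0.1131, 0.0673]
tool_rot: [-3.138, 0.002, 1.341]
force: [0.3, 0.7, 0.8]
grip_width: 0.0855
```

```bash
python3 - <<'E'
from h import *
plan(626.6,106.8,23,76.5,step=20)
E
```

```text
at [622.7 113.1  67.3] [-1.7977e+02  9.0000e-02  7.6810e+01] w 85.5 F [0.3 0.7 0.8] t 44.5 q7 0.57
n 3
[-1.7, 1.8, 14.8, -0.08, 0.03, 0.1]
[-1.7, 1.8, 14.8, -0.08, 0.03, 0.1]
[-1.7, 1.8, 14.8, -0.08, 0.03, 0.1]
```

>>> arm_command(targets=[[-2,1.5,14,0,0,0],[-2,1.5,14,0,0,0],[-2,1,14,0,0,0.2],[0,0,0,0,0,0],[0,0,0,0,0,0]])

```text
clock: 45.0
position: [0.626, 0.1059, 0.0237]
tool_rot: [-3.14, 0.001, 1.337]
force: [0.4, -0.0, 0.1]
grip_width: 0.0854
```

```bash
python3 - <<'E'
from h import *
plan(626.6,106.8,22,76.5,step=20)
E
```

```text
at [626.  105.9  23.7] [-1.7989e+02  5.0000e-02  7.6580e+01] w 85.4 F [ 0.4 -0.   0.1] t 45.0 q7 0.55
n 1
[1.0, 0.4, 1.7, -0.0, 0.0, 0.0]
```

>>> arm_command(targets=[[0,0,0,0,0,0],[0,0,0,0,0,0],[0,0,0,0,0,0],[0,0,0,0,0,0],[0,0,0,0,0,0],[0,0,0,0,0,0],[0,0,0,0,0,0],[0,0,0,0,0,0]], grip=0, grip_force=60)

```text
clock: 45.8
position: [0.6267, 0.1065, 0.0252]
tool_rot: [-3.141, -0.0, 1.337]
force: [0.1, 0.3, -1.2]
grip_width: 0.0292
```

>>> arm_command(targets=[[0,0,-20,0,0,0],[0,0,-30,0,0,0],[0,0,-35,0,0,0],[0,0,-35,0,0,0],[0,0,0,0,0,0],[0,0,0,0,0,0]])

```text
clock: 46.4
position: [0.6246, 0.106, 0.1534]
tool_rot: [-3.138, 0.001, 1.338]
force: [-0.1, -0.4, -7.8]
grip_width: 0.0289
```

```bash
python3 - <<'E'
from h import *
plan(505,-60,145,83,step=38)
E
```

```text
at [624.6 106.  153.4] [-1.7979e+02  8.0000e-02  7.6660e+01] w 28.9 F [-0.1 -0.4 -7.8] t 46.4 q7 0.65
n 6
[-31.5, -13.0, 1.5, -0.03, 0.01, -1.06]
[-31.3, -13.6, 1.5, -0.03, 0.01, -1.06]
[-31.0, -14.2, 1.5, -0.03, 0.01, -1.06]
[-30.8, -14.7, 1.4, -0.03, 0.01, -1.06]
[-30.5, -15.3, 1.4, -0.03, 0.01, -1.06]
[-30.2, -15.9, 1.4, -0.03, 0.01, -1.06]
```

```bash
python3 - <<'E'
from h import *
plan(443,-344,155,83,step=38)
E
```

```text
at [624.6 106.  153.4] [-1.7979e+02  8.0000e-02  7.6660e+01] w 28.9 F [-0.1 -0.4 -7.8] t 46.4 q7 0.65
n 13
[-36.9, -5.6, -0.1, -0.02, 0.01, -0.49]
[-36.9, -5.9, -0.1, -0.02, 0.01, -0.49]
[-36.8, -6.2, -0.1, -0.02, 0.01, -0.49]
[-36.8, -6.5, -0.1, -0.02, 0.01, -0.49]
[-36.7, -6.9, -0.1, -0.02, 0.01, -0.49]
[-36.6, -7.2, -0.1, -0.02, 0.01, -0.49]
[-36.6, -7.5, -0.1, -0.02, 0.01, -0.49]
[-36.5, -7.8, -0.1, -0.02, 0.01, -0.49]
[-36.4, -8.1, -0.1, -0.02, 0.01, -0.49]
[-36.4, -8.4, -0.1, -0.02, 0.01, -0.49]
[-36.3, -8.7, -0.1, -0.02, 0.01, -0.49]
[-36.2, -9.0, -0.1, -0.02, 0.01, -0.49]
[-36.1, -9.3, -0.1, -0.02, 0.01, -0.49]
```

>>> arm_command(targets=[[-37,-5.5,-1,0,0,-0.5],[-37,-6,-1,0,0,-0.5],[-37,-6,-1,0,0,-0.5],[-37,-6.5,-1,0,0,-0.5],[-37,-7,-1,0,0,-0.5],[-37,-7,-1,0,0,-0.5],[-37,-7.5,-1,0,0,-0.5]])

```text
clock: 47.1
position: [0.521, -0.1405, 0.1557]
tool_rot: [-3.129, -0.002, 1.412]
force: [1.5, -0.4, -5.6]
grip_width: 0.0287
```

>>> arm_command(targets=[[-37,-8,-1,0,0,-0.5],[-36,-8,-1,0,0,-0.5],[-36,-8.5,-1,0,0,-0.5],[-36,-9,-1,0,0,-0.5],[-36,-9,-1,0,0,-0.5],[-36,-9,-1,0,0,-0.5],[0,0,0,0,0,0],[0,0,0,0,0,0]])

```text
clock: 47.9
position: [0.4277, -0.3607, 0.1553]
tool_rot: [-3.116, -0.006, 1.459]
force: [0.6, 0.4, -5.9]
grip_width: 0.029
```

```bash
python3 - <<'E'
from h import *
plan(443,-344,100,83,step=20)
E
```

```text
at [ 427.7 -360.7  155.3] [-178.53   -0.37   83.61] w 29.0 F [ 0.6  0.4 -5.9] t 47.9 q7 1.58
n 3
[6.0, 4.9, 18.4, -0.49, -0.12, 0.2]
[6.0, 4.7, 18.4, -0.49, -0.12, 0.2]
[6.1, 4.6, 18.4, -0.49, -0.12, 0.2]
```

>>> arm_command(targets=[[6,5,18,-0.5,-0.1,0.2],[6,5,18,-0.5,-0.1,0.2],[6,4.5,18,-0.5,-0.1,0.2],[0,0,0,0,0,0],[0,0,0,0,0,0]])

```text
clock: 48.4
position: [0.4436, -0.3403, 0.0981]
tool_rot: [-3.14, -0.003, 1.451]
force: [0.0, -0.3, -6.2]
grip_width: 0.0287
```

```bash
python3 - <<'E'
from h import *
plan(443,-344,85,83,step=20)
f=bot.grab_frame("top"); X=cloud(f)
print("case",hull(X,hue(50,90,60,20)(hsv(f)),(.042,.056),(.3,.6,-.42,-.15)))
print("shoe",blob(f,(400,190,470,270),hue(0,16),.08))
print("brass",blob(f,(315,210,372,270),hue(14,35),.018,.008)); print("carbon",blob(f,(320,150,370,210),dark(60),.024,.010))
cv2.imwrite("pics/t12.png",cv2.resize(f["color"][140:290,310:490],None,fx=4,fy=4)[:,:,::-1])
E
```

```text
at [ 443.6 -340.3   98.1] [-179.9    -0.19   83.16] w 28.7 F [ 0.  -0.3 -6.2] t 48.4 q7 1.47
n 1
[-3.8, -0.1, 13.1, -0.0, -0.0, 0.0]
case (array([ 449.5, -289. ]), array([192., 105.]), 83.0, 252, array([ 446.2, -270.4]))
shoe {'c': array([ 424. , -343.3]), 'mean': array([ 423. , -343.9]), 'size': array([38., 31.]), 'yaw': 79.9, 'pca': np.float64(98.9), 'zmed': 100.5, 'zmax': 110.0, 'n': 121}
brass {'c': array([408.4, -73. ]), 'mean': array([408.3, -72.9]), 'size': array([83., 29.]), 'yaw': 6.4, 'pca': np.float64(6.9), 'zmed': 17.9, 'zmax': 21.2, 'n': 236}
carbon {'c': array([619.7, -66.7]), 'mean': array([619. , -66.7]), 'size': array([81., 24.]), 'yaw': 13.4, 'pca': np.float64(14.1), 'zmed': 24.3, 'zmax': 27.2, 'n': 182}
```

View pics/t12.png

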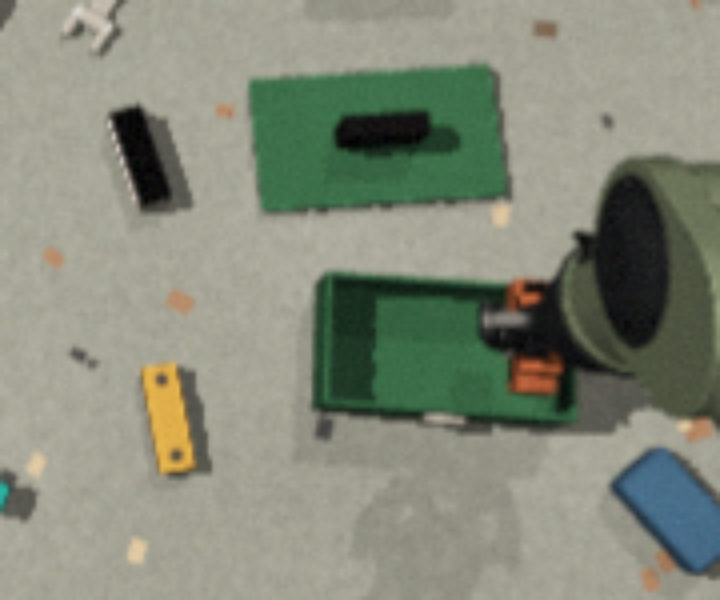

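The top crop shows the shoe (535,335) hanging over the case's right end, and the brass pad (168,418) now knocked to (408,-73). I'll lower the shoe into the slot.

>>> arm_command(targets=[[-2,0,16,0,0,0],[-1,0,16,0,0,0],[-1,0,10,0,0,0],[0,0,0,0,0,0]])

```text
clock: 48.85
position: [0.4428, -0.3457, 0.0537]
tool_rot: [-3.141, -0.002, 1.45]
force: [-0.4, -0.2, -6.8]
grip_width: 0.0287
```

```bash
python3 - <<'E'
from h import *
plan(443,-344,31,83,step=9)
E
```

```text
at [ 442.8 -345.7   53.7] [-1.7994e+02 -1.1000e-01  8.3090e+01] w 28.7 F [-0.4 -0.2 -6.8] t 48.9 q7 1.43
n 3
[0.6, 0.0, 7.6, -0.0, -0.0, 0.0]
[0.6, 0.0, 7.6, -0.0, -0.0, 0.0]
[0.6, 0.0, 7.6, -0.0, -0.0, 0.0]
```

>>> arm_command(targets=[[0.5,0,7.5,0,0,0],[0.5,0,7.5,0,0,0],[0.5,0,7,0,0,0],[0,0,0,0,0,0]])

```text
clock: 49.25
position: [0.443, -0.3441, 0.0297]
tool_rot: [-3.141, -0.002, 1.45]
force: [-0.3, -0.2, -6.2]
grip_width: 0.0292
```

>>> arm_command(targets=[[0,0,1.5,0,0,0],[0,0,0,0,0,0]])

```text
clock: 49.45
position: [0.4436, -0.3442, 0.0296]
tool_rot: [-3.141, -0.001, 1.45]
force: [-0.1, -0.2, -6.0]
grip_width: 0.0291
```

>>> arm_command(targets=[[0,0,0,0,0,0],[0,0,0,0,0,0],[0,0,0,0,0,0],[0,0,0,0,0,0],[0,0,0,0,0,0]], grip=45)

```text
clock: 49.95
position: [0.445, -0.3449, 0.0312]
tool_rot: [3.139, 0.001, 1.45]
force: [-0.3, 0.1, 0.3]
grip_width: 0.0385
```

>>> arm_command(targets=[[0,0,-10,0,0,0],[0,0,-20,0,0,0],[0,0,-25,0,0,0],[0,0,-30,0,0,0],[0,0,-15,0,0,0],[0,0,0,0,0,0],[0,0,0,0,0,0]])

```text
clock: 50.65
position: [0.4445, -0.3443, 0.1371]
tool_rot: [3.139, 0.0, 1.451]
force: [-0.0, 0.5, -0.3]
grip_width: 0.0382
```

```bash
python3 - <<'E'
from h import *
f=bot.grab_frame("top"); X=cloud(f)
print("brass",blob(f,(315,200,390,290),hue(14,35),.018,.008)); print("shoe",blob(f,(400,190,470,270),hue(0,16),.038))
plan(408.3,-73,110,96.6,step=36)
E
```

```text
brass {'c': array([408.6, -72.8]), 'mean': array([408.6, -73. ]), 'size': array([83., 29.]), 'yaw': 6.7, 'pca': np.float64(7.0), 'zmed': 18.2, 'zmax': 21.1, 'n': 235}
shoe {'c': array([ 447.4, -342.6]), 'mean': array([ 437.8, -337.1]), 'size': array([85., 37.]), 'yaw': 173.4, 'pca': np.float64(5.1), 'zmed': 34.0, 'zmax': 42.3, 'n': 224}
at [ 444.5 -344.3  136.9] [1.7987e+02 1.0000e-02 8.3140e+01] w 38.1 F [-0.   0.3 -0.2] t 50.7 q7 1.51
n 8
[33.1, -8.5, 3.3, 0.02, 0.0, -1.68]
[33.4, -7.6, 3.3, 0.02, 0.0, -1.68]
[33.6, -6.6, 3.3, 0.02, 0.0, -1.68]
[33.7, -5.6, 3.3, 0.02, 0.0, -1.68]
[33.9, -4.6, 3.4, 0.02, 0.0, -1.68]
[34.0, -3.6, 3.4, 0.02, 0.0, -1.68]
[34.1, -2.6, 3.4, 0.02, 0.0, -1.68]
[34.2, -1.6, 3.4, 0.02, 0.0, -1.68]
```

>>> arm_command(targets=[[33,-8,1,0,0,-1.7],[33,-7,2,0,0,-1.7],[33,-6,2,0,0,-1.7],[33,-6,3,0,0,-1.7],[33,-5,3,0,0,-1.7],[33,-4,3,0,0,-1.7],[33,-3,3,0,0,-1.7],[33,-2,3,0,0,-1.7]], grip=90)

```text
clock: 51.5
position: [0.4023, -0.0725, 0.1098]
tool_rot: [-3.137, -0.006, 1.69]
force: [1.6, 0.7, 0.1]
grip_width: 0.0769
```

>>> arm_command(targets=[[0,0,0,0,0,0],[0,0,0,0,0,0]])

```text
clock: 51.7
position: [0.4009, -0.0684, 0.1085]
tool_rot: [-3.135, -0.009, 1.698]
force: [0.8, -0.6, -0.2]
grip_width: 0.0767
```

```bash
python3 - <<'E'
from h import *
plan(408.5,-73,50,96.8,step=20)
E
```

```text
at [400.9 -68.4 108.5] [-179.6    -0.5    97.27] w 76.7 F [ 0.8 -0.6 -0.2] t 51.7 q7 1.08
n 3
[-2.0, 2.4, 19.5, -0.14, -0.17, 0.16]
[-1.9, 2.4, 19.5, -0.14, -0.17, 0.16]
[-1.9, 2.4, 19.5, -0.14, -0.17, 0.16]
```

>>> arm_command(targets=[[-2,2.5,19,-0.2,-0.2,0.2],[-2,2.5,19,-0.2,-0.2,0.2],[-2,2.5,19,0,-0.1,0.2],[0,0,0,0,0,0],[0,0,0,0,0,0]])

```text
clock: 52.2
position: [0.4086, -0.0764, 0.0483]
tool_rot: [-3.139, -0.0, 1.682]
force: [-0.5, 1.3, 0.1]
grip_width: 0.0767
```

```bash
python3 - <<'E'
from h import *
plan(408.5,-73,20,96.8,step=14)
E
```

```text
at [408.6 -76.4  48.3] [-1.7986e+02 -2.0000e-02  9.6350e+01] w 76.7 F [-0.5  1.3  0.1] t 52.2 q7 0.91
n 3
[1.1, 0.1, 9.4, -0.05, -0.01, -0.15]
[1.1, 0.1, 9.4, -0.05, -0.01, -0.15]
[1.1, 0.1, 9.4, -0.05, -0.01, -0.15]
```

>>> arm_command(targets=[[1,0,9.5,0,0,0],[1,0,9.5,0,0,-0.4],[1,0,9,0,0,0],[0,0,0,0,0,0]])

```text
clock: 52.6
position: [0.4089, -0.0746, 0.0203]
tool_rot: [3.141, 0.0, 1.686]
force: [-0.7, 0.3, 0.9]
grip_width: 0.0767
```

>>> arm_command(targets=[[0,0,0,0,0,0],[0,0,0,0,0,0],[0,0,0,0,0,0],[0,0,0,0,0,0],[0,0,0,0,0,0],[0,0,0,0,0,0],[0,0,0,0,0,0]], grip=0)

```text
clock: 53.3
position: [0.4094, -0.0752, 0.0221]
tool_rot: [3.139, 0.001, 1.685]
force: [0.3, -0.7, -2.5]
grip_width: 0.0261
```

>>> arm_command(targets=[[0,0,-20,0,0,0],[0,0,-25,0,0,0],[0,0,-30,0,0,0],[0,0,-35,0,0,0],[0,0,0,0,0,0],[0,0,0,0,0,0]])

```text
clock: 53.9
position: [0.4079, -0.0747, 0.135]
tool_rot: [-3.14, -0.0, 1.686]
force: [-0.5, -0.7, -3.9]
grip_width: 0.0262
```

```bash
python3 - <<'E'
from h import *
plan(456.5,-235,130,83,step=30)
E
```

```text
at [407.9 -74.7 135. ] [-1.7991e+02 -2.0000e-02  9.6580e+01] w 26.2 F [-0.5 -0.7 -3.9] t 53.9 q7 1.14
n 6
[-27.5, 5.0, 0.8, -0.02, -0.0, 2.26]
[-27.2, 6.1, 0.8, -0.02, -0.0, 2.26]
[-27.0, 7.1, 0.8, -0.02, -0.0, 2.26]
[-26.7, 8.2, 0.8, -0.02, -0.0, 2.26]
[-26.3, 9.3, 0.8, -0.02, -0.0, 2.26]
[-26.0, 10.3, 0.8, -0.02, -0.0, 2.26]
```

>>> arm_command(targets=[[-27,5,0,0,0,2.3],[-27,6,0,0,0,2.3],[-27,7,0,0,0,2.3],[-27,8,0,0,0,2.3],[-26,9,0,0,0,2.3],[-26,10,0,0,0,2.2],[0,0,0,0,0,0],[0,0,0,0,0,0]])

```text
clock: 54.7
position: [0.4533, -0.2396, 0.1253]
tool_rot: [-3.13, -0.001, 1.44]
force: [0.2, -0.8, -3.4]
grip_width: 0.0264
```

```bash
python3 - <<'E'
from h import *
plan(456.5,-235,85,83,step=20)
E
```

```text
at [ 453.3 -239.6  125.3] [-1.7931e+02 -5.0000e-02  8.2520e+01] w 26.4 F [ 0.2 -0.8 -3.4] t 54.7 q7 1.29
n 3
[1.7, 1.0, 13.4, -0.23, -0.02, -0.16]
[1.7, 1.0, 13.4, -0.23, -0.02, -0.16]
[1.7, 0.9, 13.4, -0.23, -0.02, -0.16]
```

>>> arm_command(targets=[[1.7,1,13,-0.3,0,-0.2],[1.7,1,13,-0.3,0,-0.2],[1.7,1,13,0,0,0],[0,0,0,0,0,0],[0,0,0,0,0,0]])

```text
clock: 55.2
position: [0.4553, -0.2314, 0.082]
tool_rot: [-3.136, -0.002, 1.453]
force: [0.3, 0.9, -3.3]
grip_width: 0.0262
```

```bash
python3 - <<'E'
from h import *
plan(456.5,-235,28,83,step=14)
E
```

```text
at [ 455.3 -231.4   82. ] [-1.7968e+02 -1.3000e-01  8.3220e+01] w 26.2 F [ 0.3  0.9 -3.3] t 55.2 q7 1.22
n 4
[-0.9, 0.5, 13.5, -0.08, -0.03, 0.06]
[-0.9, 0.5, 13.5, -0.08, -0.03, 0.06]
[-0.9, 0.4, 13.5, -0.08, -0.03, 0.06]
[-0.9, 0.4, 13.5, -0.08, -0.03, 0.06]
```

>>> arm_command(targets=[[-1,0.5,13,0,0,0],[-1,0.5,13,0,0,0],[-1,0.5,13,0,0,0],[-0.5,0,10,0,0,0],[0,0,0,0,0,0],[0,0,0,0,0,0]])

```text
clock: 55.8
position: [0.4562, -0.2353, 0.0286]
tool_rot: [-3.136, -0.002, 1.453]
force: [0.1, -0.6, -3.7]
grip_width: 0.0265
```

>>> arm_command(targets=[[0,0,2,0,0,0],[0,0,2,0,0,0],[0,0,0,0,0,0]])

```text
clock: 56.1
position: [0.4567, -0.2354, 0.0261]
tool_rot: [-3.137, -0.001, 1.453]
force: [0.9, -0.6, -2.8]
grip_width: 0.0266
```

>>> arm_command(targets=[[0,0,0,0,0,0],[0,0,0,0,0,0],[0,0,0,0,0,0],[0,0,0,0,0,0],[0,0,0,0,0,0]], grip=45)

```text
clock: 56.6
position: [0.4576, -0.2359, 0.0271]
tool_rot: [-3.139, 0.0, 1.452]
force: [-0.0, -0.3, 0.2]
grip_width: 0.0382
```

>>> arm_command(targets=[[0,0,-10,0,0,0],[0,0,-20,0,0,0],[0,0,-25,0,0,0],[0,0,-30,0,0,0],[0,0,-15,0,0,0],[0,0,0,0,0,0],[0,0,0,0,0,0]])

```text
clock: 57.3
position: [0.4575, -0.2352, 0.1338]
tool_rot: [-3.139, -0.0, 1.454]
force: [-0.3, -0.1, 0.1]
grip_width: 0.0384
```

```bash
python3 - <<'E'
from h import *
f=bot.grab_frame("top"); g=bot.grab_frame("side"); cv2.imwrite("pics/sx.png",g["color"][:,:,::-1])
print("brass",blob(f,(380,200,470,260),hue(14,35),.022)); print("carbon",blob(f,(320,150,370,210),dark(60),.024,.010))
b=(325,215,370,250); print("carbon s",blob(g,b,dark(60),.024,.01),"ref",blob(dict(np.load("side0.npz")),b,dark(60),.024,.01))
plan(619.7,-66.5,110,104,step=34)
E
```

```text
brass {'c': array([ 443.4, -234. ]), 'mean': array([ 442.5, -233.8]), 'size': array([55., 31.]), 'yaw': 174.5, 'pca': np.float64(171.8), 'zmed': 21.7, 'zmax': 27.1, 'n': 183}
carbon {'c': array([620.1, -66.1]), 'mean': array([619.4, -66.6]), 'size': array([80., 25.]), 'yaw': 14.0, 'pca': np.float64(14.0), 'zmed': 23.9, 'zmax': 27.0, 'n': 183}
carbon s {'c': array([563.5, -56.3]), 'mean': array([571.3, -65. ]), 'size': array([172., 106.]), 'yaw': 22.9, 'pca': np.float64(31.1), 'zmed': 260.8, 'zmax': 337.2, 'n': 437} ref {'c': array([616.5, -69.9]), 'mean': array([617., -70.]), 'size': array([83., 30.]), 'yaw': 14.8, 'pca': np.float64(15.7), 'zmed': 22.7, 'zmax': 26.2, 'n': 130}
at [ 457.4 -235.   133.2] [-1.798e+02 -5.000e-02  8.331e+01] w 38.5 F [ 0.6 -0.1  1. ] t 57.4 q7 1.3
n 7
[26.6, 20.2, 3.3, -0.03, -0.01, -2.96]
[25.5, 21.6, 3.3, -0.03, -0.01, -2.96]
[24.4, 22.9, 3.3, -0.03, -0.01, -2.96]
[23.2, 24.1, 3.3, -0.03, -0.01, -2.96]
[21.9, 25.3, 3.3, -0.03, -0.01, -2.96]
[20.6, 26.3, 3.3, -0.03, -0.01, -2.96]
[19.2, 27.4, 3.3, -0.03, -0.01, -2.96]
```

Brass is in the case and the carbon strip is where it was.

>>> arm_command(targets=[[27,20,1,0,0,-3],[25,21,2,0,0,-3],[24,23,3,0,0,-3],[23,24,3,0,0,-3],[22,25,3,0,0,-3],[20,26,3,0,0,-3],[19,27,3,0,0,-3],[0,0,0,0,0,0]], grip=90)

```text
clock: 58.2
position: [0.619, -0.06, 0.1053]
tool_rot: [-3.128, -0.008, 1.833]
force: [-1.7, 0.5, 0.7]
grip_width: 0.0769
```

```bash
python3 - <<'E'
from h import *
plan(619.8,-66.5,55,104,step=20)
E
```

```text
at [619.  -60.  105.3] [-179.24   -0.43  105.04] w 76.9 F [-1.7  0.5  0.7] t 58.2 q7 1.31
n 3
[-2.3, -0.1, 16.8, -0.26, -0.14, 0.35]
[-2.2, -0.1, 16.8, -0.26, -0.14, 0.35]
[-2.2, -0.2, 16.8, -0.26, -0.14, 0.35]
```

>>> arm_command(targets=[[-2,0,16,-0.3,-0.2,0.3],[-2,0,16,-0.3,-0.2,0.4],[-2,0,16,-0.2,-0.1,0.3],[0,0,0,0,0,0],[0,0,0,0,0,0]])

```text
clock: 58.7
position: [0.6183, -0.0643, 0.0512]
tool_rot: [-3.137, -0.001, 1.818]
force: [-0.5, 0.7, 0.6]
grip_width: 0.0767
```

```bash
python3 - <<'E'
from h import *
plan(619.8,-66.5,21,104,step=14)
E
```

```text
at [618.3 -64.3  51.2] [-1.7974e+02 -6.0000e-02  1.0415e+02] w 76.7 F [-0.5  0.7  0.6] t 58.7 q7 1.24
n 3
[-0.8, 0.4, 10.1, -0.09, -0.02, 0.05]
[-0.8, 0.4, 10.1, -0.09, -0.02, 0.05]
[-0.8, 0.3, 10.1, -0.09, -0.02, 0.05]
```

>>> arm_command(targets=[[-0.8,0.4,10,0,0,0],[-0.8,0.4,10,-0.2,0,0],[-0.8,0.4,10,0,0,0],[0,0,0,0,0,0]])

```text
clock: 59.1
position: [0.6204, -0.0671, 0.0196]
tool_rot: [3.141, -0.0, 1.817]
force: [-0.2, 0.4, -0.0]
grip_width: 0.0767
```

>>> arm_command(targets=[[0,0,0,0,0,0],[0,0,0,0,0,0],[0,0,0,0,0,0],[0,0,0,0,0,0],[0,0,0,0,0,0],[0,0,0,0,0,0],[0,0,0,0,0,0]], grip=0)

```text
clock: 59.8
position: [0.6209, -0.067, 0.0207]
tool_rot: [3.14, -0.0, 1.817]
force: [1.1, -0.2, 0.0]
grip_width: 0.0279
```

>>> arm_command(targets=[[0,0,-20,0,0,0],[0,0,-25,0,0,0],[0,0,-30,0,0,0],[0,0,-35,0,0,0],[0,0,0,0,0,0],[0,0,0,0,0,0]])

```text
clock: 60.4
position: [0.6205, -0.0662, 0.1408]
tool_rot: [3.139, -0.0, 1.819]
force: [0.6, -0.2, -1.8]
grip_width: 0.0277
```

```bash
python3 - <<'E'
from h import *
plan(449.8,-289.3,130,83,step=36)
E
```

```text
at [620.5 -66.2 140.8] [ 1.7987e+02 -2.0000e-02  1.0420e+02] w 27.7 F [ 0.6 -0.2 -1.8] t 60.4 q7 1.32
n 8
[-21.8, -27.5, 1.3, 0.02, -0.01, 2.65]
[-23.1, -26.5, 1.3, 0.02, -0.01, 2.65]
[-24.3, -25.4, 1.3, 0.02, -0.01, 2.65]
[-25.4, -24.2, 1.3, 0.02, -0.01, 2.65]
[-26.5, -23.0, 1.3, 0.02, -0.01, 2.65]
[-27.5, -21.8, 1.3, 0.02, -0.01, 2.65]
[-28.5, -20.5, 1.3, 0.02, -0.01, 2.65]
[-29.4, -19.2, 1.3, 0.02, -0.01, 2.65]
```

>>> arm_command(targets=[[-22,-27,0,0,0,2.6],[-23,-26,0,0,0,2.6],[-24,-25,0,0,0,2.6],[-25,-24,0,0,0,2.6],[-26,-23,0,0,0,2.7],[-27,-22,0,0,0,2.7],[-28,-20,0,0,0,2.7],[-29,-19,0,0,0,2.7]])

```text
clock: 61.2
position: [0.4458, -0.2879, 0.1386]
tool_rot: [-3.141, -0.006, 1.444]
force: [0.1, -0.3, -1.6]
grip_width: 0.0281
```

>>> arm_command(targets=[[0,0,0,0,0,0],[0,0,0,0,0,0]])

```text
clock: 61.4
position: [0.4419, -0.2919, 0.1379]
tool_rot: [-3.138, -0.005, 1.436]
force: [0.4, 0.3, -1.4]
grip_width: 0.0279
```

```bash
python3 - <<'E'
from h import *
plan(449.8,-289.3,85,83,step=18)
E
```

```text
at [ 441.9 -291.9  137.9] [-179.81   -0.27   82.26] w 27.9 F [ 0.4  0.3 -1.4] t 61.4 q7 1.41
n 3
[1.1, 2.5, 17.6, -0.06, -0.09, -0.25]
[1.1, 2.5, 17.6, -0.06, -0.09, -0.25]
[1.2, 2.5, 17.6, -0.06, -0.09, -0.25]
```

>>> arm_command(targets=[[1,2.5,17,-0.1,-0.1,-0.3],[1,2.5,17,-0.1,-0.1,-0.3],[1,2.5,17,0,0,0],[0,0,0,0,0,0],[0,0,0,0,0,0]])

```text
clock: 61.9
position: [0.4516, -0.2868, 0.0848]
tool_rot: [-3.142, -0.003, 1.451]
force: [0.2, 0.5, -0.7]
grip_width: 0.0278
```

```bash
python3 - <<'E'
from h import *
plan(449.8,-289.3,28,83,step=14)
E
```

```text
at [ 451.6 -286.8   84.8] [-1.800e+02 -1.500e-01  8.315e+01] w 27.8 F [ 0.2  0.5 -0.7] t 61.9 q7 1.34
n 5
[-0.6, -0.3, 11.4, -0.0, -0.0, 0.0]
[-0.6, -0.3, 11.4, -0.0, -0.0, 0.0]
[-0.6, -0.3, 11.4, -0.0, -0.0, 0.0]
[-0.6, -0.3, 11.4, -0.0, -0.0, 0.0]
[-0.6, -0.3, 11.4, -0.0, -0.0, 0.0]
```

>>> arm_command(targets=[[-0.6,-0.3,11.5,0,0,0],[-0.6,-0.3,11.5,0,0,0],[-0.6,-0.3,11.5,0,0,0],[-0.6,-0.3,11.5,0,0,0],[-0.6,-0.3,11.5,0,0,0],[0,0,0,0,0,0],[0,0,0,0,0,0]])

```text
clock: 62.6
position: [0.4503, -0.2902, 0.0229]
tool_rot: [3.14, -0.001, 1.451]
force: [-7.3, 3.0, 34.1]
grip_width: 0.0282
```

>>> arm_command(targets=[[0,0,2,0,0,0],[0,0,0,0,0,0]])

```text
clock: 62.8
position: [0.4505, -0.2903, 0.0233]
tool_rot: [3.14, 0.001, 1.451]
force: [-0.1, 0.4, -2.5]
grip_width: 0.0283
```

>>> arm_command(targets=[[0,0,0,0,0,0],[0,0,0,0,0,0],[0,0,0,0,0,0],[0,0,0,0,0,0],[0,0,0,0,0,0]], grip=45)

```text
clock: 63.3
position: [0.4505, -0.2904, 0.0227]
tool_rot: [3.14, 0.001, 1.451]
force: [0.6, -1.0, -0.2]
grip_width: 0.0385
```

>>> arm_command(targets=[[0,0,-10,0,0,0],[0,0,-20,0,0,0],[0,0,-25,0,0,0],[0,0,-30,0,0,0],[0,0,-30,0,0,0],[0,0,0,0,0,0],[0,0,0,0,0,0]])

```text
clock: 64.0
position: [0.45, -0.2893, 0.1449]
tool_rot: [3.141, 0.0, 1.453]
force: [-0.8, -0.7, -0.0]
grip_width: 0.0384
```

```bash
python3 - <<'E'
from h import *
f=bot.grab_frame("top")
print("bar",blob(f,(380,150,430,190),dark(50),.046,.025)); X=cloud(f); print("cover",hull(X,hue(50,90,60,20)(hsv(f)),(.003,.03),(.5,.75,-.4,-.12)))
plan(628.5,-258.5,130,0.7,step=26)
E
```

```text
bar {'c': array([ 627.8, -257.7]), 'mean': array([ 627.7, -257.8]), 'size': array([74., 21.]), 'yaw': 91.6, 'pca': np.float64(91.9), 'zmed': 45.8, 'zmax': 49.5, 'n': 152}
cover (array([ 629.2, -260.4]), array([200., 112.]), 90.6, 1794, array([ 627.9, -259.1]))
at [ 450.3 -289.3  144.9] [1.7994e+02 2.0000e-02 8.3240e+01] w 38.5 F [ 0.6 -0.6  0.8] t 64.0 q7 1.41
n 11
[4.7, 15.8, 1.4, 0.01, -0.0, 7.5]
[6.7, 15.0, 1.4, 0.01, -0.0, 7.5]
[8.6, 14.0, 1.4, 0.01, -0.0, 7.5]
[10.4, 12.8, 1.4, 0.01, -0.0, 7.5]
[11.9, 11.3, 1.4, 0.01, -0.0, 7.5]
[13.3, 9.6, 1.4, 0.01, -0.0, 7.5]
[14.5, 7.8, 1.4, 0.01, -0.0, 7.5]
[15.4, 5.9, 1.4, 0.01, -0.0, 7.5]
[16.0, 3.8, 1.4, 0.01, -0.0, 7.5]
[16.4, 1.7, 1.4, 0.01, -0.0, 7.5]
[16.4, -0.5, 1.4, 0.01, -0.0, 7.5]
```

>>> arm_command(targets=[[5,16,1,0,0,7.5],[7,15,1,0,0,7.5],[8.5,14,1,0,0,7.5],[10,13,1,0,0,7.5],[12,11,1,0,0,7.5],[13,10,1,0,0,7.5]], grip=80)

```text
clock: 64.65
position: [0.5469, -0.2733, 0.1337]
tool_rot: [-3.136, 0.004, 0.638]
force: [-1.3, -0.3, -0.5]
grip_width: 0.0683
```

>>> arm_command(targets=[[14,8,1,0,0,7.5],[15,6,1,0,0,7.5],[16,4,1,0,0,7.5],[16,2,1,0,0,7.5],[16,0,1,0,0,7.5],[0,0,0,0,0,0],[0,0,0,0,0,0]])

```text
clock: 65.35
position: [0.6292, -0.2602, 0.1196]
tool_rot: [-3.137, 0.018, -0.042]
force: [-0.8, -0.2, -0.5]
grip_width: 0.0686
```

```bash
python3 - <<'E'
from h import *
f=bot.grab_frame("top"); save(f,"t13.png")
for n,a in dict(brass=hue(14,35),shoe=hue(0,13),carbon=dark(45)).items(): print(n,blob(f,(385,205,455,250),a,.03))
cv2.imwrite("pics/t13c.png",cv2.resize(f["color"][190:265,370:470],None,fx=5,fy=5)[:,:,::-1])
plan(628.5,-258.5,75,0.9,step=20)
E
```

```text
brass {'c': array([ 457.9, -233.5]), 'mean': array([ 456.5, -233.4]), 'size': array([86., 31.]), 'yaw': 174.2, 'pca': np.float64(172.5), 'zmed': 21.5, 'zmax': 24.7, 'n': 280}
shoe {'c': array([ 458.1, -343.3]), 'mean': array([ 465.6, -340. ]), 'size': array([67., 31.]), 'yaw': 173.4, 'pca': np.float64(154.7), 'zmed': 32.7, 'zmax': 40.5, 'n': 137}
carbon {'c': array([ 433.1, -362.4]), 'mean': array([ 419.6, -368.1]), 'size': array([115.,  61.]), 'yaw': 172.7, 'pca': np.float64(155.3), 'zmed': 709.8, 'zmax': 726.3, 'n': 498}
at [ 629.1 -260.1  119.6] [-179.73    1.01   -2.41] w 68.2 F [ 0.4 -0.7 -0.9] t 65.4 q7 0.05
n 3
[0.0, -0.5, 14.9, -0.1, 0.34, -1.1]
[-0.0, -0.5, 14.9, -0.1, 0.34, -1.1]
[-0.1, -0.5, 14.9, -0.1, 0.34, -1.1]
```

View pics/t13c.png

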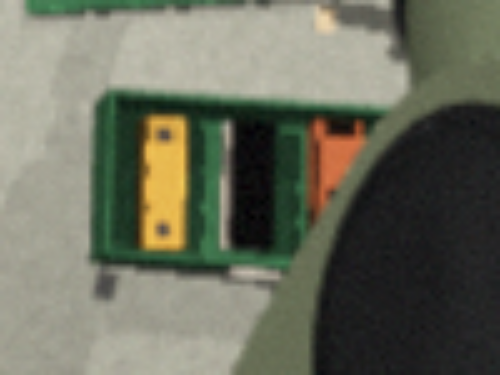

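The case holds brass (165,183), carbon (250,183) and shoe (340,165), all flat. Next I'll grip the cover's bar.

>>> arm_command(targets=[[0,-0.5,15,-0.1,0.4,-1.1],[0,-0.5,15,-0.1,0.4,-1.1],[0,-0.5,15,0,0.3,-1.1],[0,0,0,0,0,0],[0,0,0,0,0,0]])

```text
clock: 65.9
position: [0.6256, -0.26, 0.0733]
tool_rot: [-3.14, -0.0, 0.024]
force: [0.8, -0.3, 1.3]
grip_width: 0.0684
```

```bash
python3 - <<'E'
from h import *
plan(628.5,-258.5,32,0.9,step=15)
E
```

```text
at [ 625.6 -260.    73.3] [-1.7991e+02 -3.0000e-02  1.3900e+00] w 68.4 F [ 0.8 -0.3  1.3] t 65.9 q7 0.08
n 3
[1.0, -0.5, 13.8, -0.03, -0.01, 0.16]
[1.0, -0.5, 13.8, -0.03, -0.01, 0.16]
[1.0, -0.5, 13.8, -0.03, -0.01, 0.16]
```

>>> arm_command(targets=[[1,-0.5,13.5,0,0,0.2],[1,-0.5,13.5,0,0,0.2],[1,-0.5,13.5,0,0,0],[0,0,0,0,0,0]])

```text
clock: 66.3
position: [0.629, -0.2589, 0.0308]
tool_rot: [-3.141, -0.002, 0.016]
force: [-0.7, 1.0, -0.4]
grip_width: 0.0686
```

>>> arm_command(targets=[[0,0,0,0,0,0],[0,0,0,0,0,0],[0,0,0,0,0,0],[0,0,0,0,0,0],[0,0,0,0,0,0],[0,0,0,0,0,0],[0,0,0,0,0,0],[0,0,0,0,0,0]], grip=0)

```text
clock: 67.1
position: [0.6292, -0.2589, 0.0313]
tool_rot: [-3.141, -0.002, 0.016]
force: [-0.3, 0.6, -3.7]
grip_width: 0.0194
```

>>> arm_command(targets=[[0,0,-15,0,0,0],[0,0,-25,0,0,0],[0,0,-30,0,0,0],[0,0,-30,0,0,0],[0,0,-20,0,0,0],[0,0,0,0,0,0],[0,0,0,0,0,0]])

```text
clock: 67.8
position: [0.6287, -0.2586, 0.1608]
tool_rot: [-3.141, -0.003, 0.017]
force: [-0.4, 0.5, -4.0]
grip_width: 0.0192
```

```bash
python3 - <<'E'
from h import *
plan(449.6,-289.2,150,-7,step=24)
f=bot.grab_frame("top"); X=cloud(f); s=bot.observe()["position"]
print("plate",hull(X,hue(50,90,60,20)(hsv(f)),(.1,.16),(.5,.75,-.4,-.12)))
E
```

```text
at [ 628.7 -258.6  160.8] [-1.7997e+02 -1.6000e-01  9.7000e-01] w 19.2 F [-0.4  0.5 -4. ] t 67.8 q7 0.11
n 8
[-22.5, 3.4, 1.3, -0.01, -0.02, 1.0]
[-22.4, 3.8, 1.3, -0.01, -0.02, 1.0]
[-22.3, 4.2, 1.3, -0.01, -0.02, 1.0]
[-22.2, 4.6, 1.3, -0.01, -0.02, 1.0]
[-22.2, 5.0, 1.3, -0.01, -0.02, 1.0]
[-22.1, 5.4, 1.3, -0.01, -0.02, 1.0]
[-22.0, 5.8, 1.3, -0.01, -0.02, 1.0]
[-21.9, 6.1, 1.3, -0.01, -0.02, 1.0]
plate (array([ 628.3, -254.9]), array([188., 111.]), 90.5, 1490, array([ 618.8, -234.3]))
```

>>> arm_command(targets=[[-22,3.5,0,0,0,1],[-22,4,0,0,0,1],[-22,4,0,0,0,1],[-22,4.5,0,0,0,1],[-22,5,0,0,0,1],[-22,5.5,0,0,0,1],[-22,6,0,0,0,1],[-20,6,0,0,0,1]])

```text
clock: 68.65
position: [0.4448, -0.2865, 0.1515]
tool_rot: [-3.134, 0.008, -0.124]
force: [-1.1, -0.4, -2.6]
grip_width: 0.0194
```

>>> arm_command(targets=[[0,0,0,0,0,0],[0,0,0,0,0,0]])

```text
clock: 68.85
position: [0.4416, -0.287, 0.15]
tool_rot: [-3.134, 0.012, -0.127]
force: [1.4, 0.1, -3.0]
grip_width: 0.0197
```

```bash
python3 - <<'E'
from h import *
plan(449.6,-289.2,110,-7,step=18)
E
```

```text
at [ 441.6 -287.   150. ] [-179.56    0.68   -7.27] w 19.7 F [ 1.4  0.1 -3. ] t 68.8 q7 0.11
n 3
[2.9, 0.5, 13.3, -0.15, 0.22, -0.09]
[2.9, 0.5, 13.3, -0.15, 0.22, -0.09]
[2.8, 0.4, 13.3, -0.15, 0.22, -0.09]
```

>>> arm_command(targets=[[3,0.5,13,-0.2,0.3,0],[3,0.5,13,-0.2,0.3,0],[3,0.5,13,0,0.1,-0.2],[0,0,0,0,0,0],[0,0,0,0,0,0]])

```text
clock: 69.35
position: [0.4525, -0.2882, 0.1077]
tool_rot: [-3.139, 0.0, -0.12]
force: [-0.3, -0.3, -2.1]
grip_width: 0.0189
```

```bash
python3 - <<'E'
from h import *
f=bot.grab_frame("top"); X=cloud(f); save(f,"t14.png")
print("plate",hull(X,hue(50,90,60,20)(hsv(f)),(.075,.11),(.3,.6,-.45,-.12)))
plan(449.6,-289.2,90,-7,step=18)
E
```

```text
plate (array([ 450.9, -288.3]), array([197., 112.]), 83.1, 1396, array([ 446.7, -255.6]))
at [ 452.5 -288.1  107.7] [-1.7985e+02  1.0000e-02 -6.8800e+00] w 19.0 F [-0.   0.1 -2.7] t 69.4 q7 0.08
n 2
[-1.4, 0.7, 8.9, -0.0, 0.0, 0.0]
[-1.4, 0.7, 8.9, -0.0, 0.0, 0.0]
```

>>> arm_command(targets=[[-1,0,9,0,0,0],[-0.5,0,8,0,0,0],[0,0,0,0,0,0],[0,0,0,0,0,0]])

```text
clock: 69.8
position: [0.4511, -0.2881, 0.0901]
tool_rot: [-3.14, -0.001, -0.12]
force: [-0.1, -0.5, -2.8]
grip_width: 0.0193
```

```bash
python3 - <<'E'
from h import *
plan(450.8,-288,77,-7,step=5)
E
```

```text
at [ 451.1 -288.1   90.1] [-1.7988e+02 -4.0000e-02 -6.8900e+00] w 19.3 F [-0.1 -0.5 -2.8] t 69.8 q7 0.07
n 3
[-0.1, -0.0, 4.4, -0.0, -0.0, 0.0]
[-0.1, -0.0, 4.4, -0.0, -0.0, 0.0]
[-0.1, -0.0, 4.4, -0.0, -0.0, 0.0]
```

>>> arm_command(targets=[[0,0,4.5,0,0,0],[0,0,4.5,0,0,0],[0,0,4,0,0,0],[0,0,0,0,0,0]])

```text
clock: 70.2
position: [0.4513, -0.2883, 0.0763]
tool_rot: [-3.14, -0.001, -0.12]
force: [0.2, 0.0, -2.5]
grip_width: 0.0191
```

>>> arm_command(targets=[[0,0,2,0,0,0],[0,0,0,0,0,0]])

```text
clock: 70.4
position: [0.4516, -0.2884, 0.075]
tool_rot: [-3.14, -0.002, -0.12]
force: [0.3, 0.1, -2.9]
grip_width: 0.0192
```

It has reached the seating height (75 mm). Release and retreat.

>>> arm_command(targets=[[0,0,0,0,0,0],[0,0,0,0,0,0],[0,0,0,0,0,0],[0,0,0,0,0,0],[0,0,0,0,0,0],[0,0,0,0,0,0]], grip=60)

```text
clock: 71.0
position: [0.4521, -0.2887, 0.0753]
tool_rot: [-3.141, -0.003, -0.12]
force: [-0.0, -0.7, -0.1]
grip_width: 0.0508
```

>>> arm_command(targets=[[0,0,-10,0,0,0],[0,0,-25,0,0,0],[0,0,-35,0,0,0],[0,0,-40,0,0,0],[0,0,-30,0,0,0],[0,0,0,0,0,0],[0,0,0,0,0,0]])

```text
clock: 71.7
position: [0.4512, -0.288, 0.2242]
tool_rot: [-3.14, -0.003, -0.119]
force: [-0.7, 0.5, -0.1]
grip_width: 0.0511
```

```bash
python3 - <<'E'
from h import *
plan(452,-288,220,-7)
f=bot.grab_frame("top"); g=bot.grab_frame("side"); X=cloud(f); Y=cloud(g)
print("plate",hull(X,hue(50,90,60,20)(hsv(f)),(.04,.07),(.3,.6,-.45,-.12)))
m=hue(50,90,60,20)(hsv(f))&(X[...,2]>.035)&(X[...,0]>.36)&(X[...,0]<.55)&(X[...,1]>-.42)&(X[...,1]<-.16); P=X[m]; A=np.c_[P[:,:2]-P[:,:2].mean(0),np.ones(len(P))]; print("plane",np.linalg.lstsq(A,P[:,2],rcond=None)[0].round(4))
m=dark(70)(hsv(f))&(X[...,2]>.075)&(X[...,2]<.1)&(X[...,0]>.38)&(X[...,0]<.52)&(X[...,1]>-.34)&(X[...,1]<-.24);print("bar",X[m].mean(0).round(4),m.sum())
print("bridge",hull(X,None,(.06,.2),(.35,.6,.2,.45)),"grip",hull(X,dark(90)(hsv(f)),(.125,.145),(.4,.55,.25,.4)))
cv2.imwrite("pics/f.png",np.vstack([f["color"][60:300,60:560],g["color"][120:360,140:640]])[:,:,::-1])
E
```

```text
at [ 451.2 -288.   224.2] [-179.93   -0.2    -6.84] w 51.1 F [-0.7  0.5 -0.1] t 71.7 q7 0.16
n 1
[0.8, -0.0, 4.2, -0.07, -0.2, 0.16]
plate (array([ 449.8, -290. ]), array([200., 113.]), 83.2, 1699, array([ 448.5, -268. ]))
plane [-0.213   0.0604  0.0627]
bar [ 0.4496 -0.2858  0.0887] 167
bridge (array([462.2, 324.8]), array([119.,  62.]), 83.8, 779, array([459.8, 319.4])) grip (array([459.6, 324.8]), array([47., 26.]), 172.8, 138, array([461.4, 322.9]))
```

View pics/f.png

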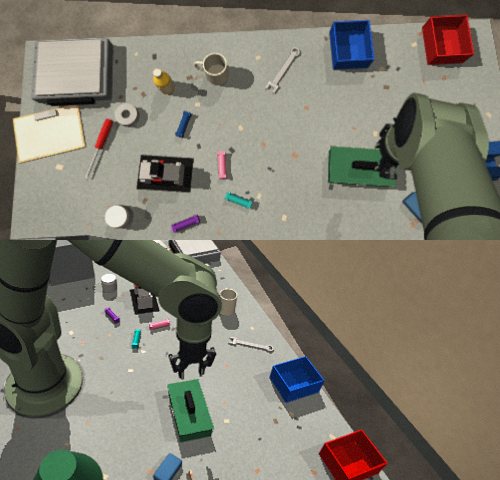

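Gauge on the mat (462,325), cover on the case at (450,-290), yaw 83.2. The plane fit picked up green arm pixels, so I'll redo it restricted, then hand in.

```bash
python3 - <<'E'
from h import *
for n in("top","side"):
    f=bot.grab_frame(n); X=cloud(f)
    m=hue(50,90,110,20)(hsv(f))&(abs(X[...,2]-.054)<.012)&(abs(X[...,0]-.45)<.055)&(abs(X[...,1]+.29)<.1)
    m=cv2.erode(m.astype(np.uint8),np.ones((3,3)))>0
    P=X[m]; A=np.c_[P[:,:2]-[.45,-.29],np.ones(len(P))]; print(n,len(P),"slope,z",np.linalg.lstsq(A,P[:,2],rcond=None)[0].round(4))
E
```

```text
top 722 slope,z [0.0028 0.0023 0.054 ]
side 1116 slope,z [-0.0003  0.0001  0.0533]
```

The plate is level at 54 mm (expected 54 mm). Handing in.

```bash
python3 - <<'E'
from h import *
print(bot.observe()["clock"], bot.job_done())
E
```

```text
the job is handed in; nothing more can be done
71.9 None
```

I carried out the whole task and handed it in at 71.9 s; no verdict was reported.

- **Gauging:** The copper shoe, long brass pad and carbon strip were there; the short pad was not. I set the gauge over the pin, shoe, long pad, carbon strip and the pin again. Each time I released it, left it standing about two seconds, and confirmed both soles were on the counter from the contact force and height. I could not read the gauge's value itself. Apart from the shoe, where I went by depth readings only, I checked by image that it stood squarely astride each piece.
- **Brass pad:** It was knocked aside during the run, after it had been gauged. I found it again at (408, -73) mm and picked it up there.
- **Last checks:**
  - **Case:** The three parts lie flat and side by side in it.
  - **Cover:** Its plate centre is within about 1 mm of the case centre, turned 0.2° from the case, and level (slope under 0.004). The plate top is at 53 to 54 mm against 54 mm expected.
  - **Gauge:** It stands on the mat within about 5 mm of the middle and 1° of lengthwise.
  - **Bystanders:** None showed any movement in the last view.
- **Disagreements:** The first plane fit of the cover was spoiled by green arm pixels, so I redid it from both cameras, and they agreed. In the top camera the standing gauge's centre came out about 5 mm from where I released it in x, well inside the 30 mm limit.

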